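# Scrape the offcuts out from under the chassis rail

### The arm

A 7-joint arm with a two-finger parallel gripper is mounted at the origin on the work surface. World frame = base frame: x ahead of the robot, y to its left, z up, the work surface at z = 0. Lengths are in mm, angles in rad, forces in N, time in s.
With the tool pointing down it reaches from about 400 to 875 mm from the base axis. Payload 4.4 kg.
Tool frame: the origin (TCP) lies between the finger pads; the fingertips stand 22 mm ahead of it and the grasp point (between the pads) lies 3 mm ahead of it; z points along the fingers, y is the line along which they close (so a half turn about z gives the same grasp; the last joint's range is limited). The gripper opens to 85 mm and grips with 20 to 120 N. Pads are 22 mm wide; open, the fingers measure 114 mm over their backs; the gripper's body (76 mm by 85 mm) begins 54 mm behind the grasp point. The pads swing forward as they close: fully open they stand 13 mm farther back than shut.
Start: joints at [-1.224, 0.628, 0.038, 1.517, -0.027, 0.996, -0.02], TCP at [260.743, 595.425, 230.013] pointing down, gripper open.
Joint ranges: [-3.06, 3.06], [-0.37, 2.12], [-1.25, 1.32], [0.18, 2.47], [-1.1, 4.24], [0.23, 1.98], [-2.94, 2.94]. Speed limits (rad/s): [2.57, 2.57, 3.14, 3.14, 3.14, 3.14, 3.14].

### API

Orientations are given as [roll, pitch, yaw] about the fixed x, y, z axes, in that order (R = Rz(yaw) Ry(pitch) Rx(roll)).
In Python, from cell import ctrl gives the robot as it stands.
- The arm moves only by the tool step_arm, never from a script. Its argument "plan" is a list of rows, each an object of numbers: "dx", "dy", "dz": the shift along the tool's x, y, z scaled (see below); "ax", "ay", "az": the turn, a rotation vector about the tool's x, y, z scaled (see below); "gripper": the opening, from 0 (shut) to 1 (fully open). A call has 1 to 20 rows; each row shifts and turns the commanded pose from where the row before left it, along the tool's axes as they then stand; what a row does not reach is not made up. The controller multiplies each number of a shift by 0.3 m and each number of a turn by 90 degrees. A row lasts 1/8 s, in which the tool goes at most 62.5 mm and 10.7 degrees, less where a joint would pass 70% of its speed; a pose out of reach is approached as far as the arm can. A call with a number of a shift or a turn outside -1 to 1 is refused whole. A call with a gripper value outside its range is refused whole. The fingers move at their own pace and stop on an object; the grip force is fixed at half the most. Time passes only in rows, so rows that do not move let the fingers close. It gives the time, the measured TCP pose, the force, the opening and the grip force at its end, in the units of the state.
- ctrl.read_state(): the state, without advancing time (a new reading comes with each control period).
- ctrl.get_image(name): name is "scene" or "top" or "wrist"; returns a dict with "color" (400x640x3 uint8, red, green, blue), "range_z" (400x640 float32, mm along the optical axis (not along the pixel's ray), 0 where there is no reading), "fx", "fy", "cx", "cy" (pixels), "T" (4x4, takes a point from camera to world coordinates); the wrist camera has in their place "T_tool_cam" (4x4, takes a point from camera to tool coordinates, whose origin is the TCP and whose axes are the flange's). Camera axes: x right, y down, z forward; pixel columns grow to the right and rows downward; lengths in mm; the calibration is good to about 2 mm. A picture is of the moment at which its call begins: read the wrist's pose just before it.
- ctrl.finish_job(): hands the job in; it is judged then, once.
The state is a dict: "clock": time; "qpos": joint angles; "qd": joint speeds; "tau": joint torques, N m; "eef_pos": TCP position; "tool_rot": TCP orientation; "force": force on the tool from outside, world axes, zero at the start; "torque": the same for the moment, N m; "width": finger opening in mm; "gripper_force": force on a finger pad.
Only numpy, scipy, OpenCV 4.12 (cv2) and the standard library are available. Lean on these libraries where they do the work, as an engineer would, in place of code of your own. Each camera call takes 0.05 s, during which the arm holds its last target. There are 200 camera calls.

### The job

Take the scraper by its handle from its rest, lean it to reach in under the rail, set the blade down gently on the chassis plate behind the offcuts, and keep it pressed lightly on the plate as you draw it to the open edge, until all five steel offcuts are in the catch tray; do not touch the offcuts with the fingers, press hard enough to gouge the plate or bump the chassis. Then hang the scraper back in its rest and let go; leave the other things on the bench where they are.

Things in the scene. Friction and masses are not known exactly. Their poses are not given: they have to be found in the camera images.
- station: open aluminium equipment chassis, fixed; origin at bench level under the middle of point plate. Its plate: x -75 to 80, y -95 to 95 mm, top 45 mm above the bench; rims 5 mm wide and 12 mm above the plate's top line both y sides and the +x (back) end; the -x edge, towards the robot, is open and drops into the tray. A rail crosses over the back. Stands left or right on the bench, turned a little
- plate (a point): point on the plate's top surface; the axes are those of the station: -x points to the open edge, 75 mm away; clear surface x -75 to 75, y -90 to 90 mm
- rail (a point): middle of the round steel rail, 12 mm thick, that crosses over the plate along y: its axis runs 85 mm above the plate's top, 25 mm behind (+x of) point plate; it stands on 12 mm posts at y = -92.5 and 92.5 mm. Some offcuts lie under and behind it, where the upright scraper cannot get
- tray (a point): centre of the inner floor of the black open catch tray under the plate's open edge: 90 (x) x 190 (y) mm outside, 4 mm walls 34 mm high, floor 4 mm thick; axes of the station
- rest: grey fixed rest in which the scraper hangs: base 70 (x) x 150 (y) mm, two uprights (y 53 to 67 mm either side of the middle, 50 mm deep in x), tops 120 mm above the bench, with 6 mm high lips 36 mm apart in x; the blade hangs between the uprights. Origin: centre of its underside
- scraper: hand scraper, about 280 g: black cross bar 26 (x) x 134 (y) x 20 (z) mm whose ends lie on the rest's uprights; wooden handle 24 (x) x 60 (y) mm above it, z 20 to 81 mm; below it a steel blade 5 mm thick (x) and 96 mm wide (y) down to z = -100 mm. Origin: centre of the bar's underside, z up
- edge (a point): middle of the blade's lower edge, 100 mm below the scraper's origin
- meter: yellow multimeter, 90 x 170 x 38 mm, bystander; origin at the centre of its underside
- transformer: mains transformer, steel core 60 x 50 x 50 mm with copper winding, bystander; origin at the centre of its underside
- screwdriver: screwdriver lying on the bench between robot and work, bystander; origin under its middle, x towards its tip
- chip0: flat dark steel offcut, 20 x 16 x 6 mm, 14 g, loose on the plate; origin at the centre of its underside
- chip1: small L-shaped dark steel offcut, 20 x 14 mm, 5 mm thick, with a 5 mm wide upstand 11 mm high at one end, 14 g, loose on the plate; origin at the centre of its underside
- chip2: flat dark steel offcut, 20 x 16 x 6 mm, 14 g, loose on the plate; origin at the centre of its underside
- chip3: small L-shaped dark steel offcut, 20 x 14 mm, 5 mm thick, with a 5 mm wide upstand 11 mm high at one end, 14 g, loose on the plate; origin at the centre of its underside
- chip4: flat dark steel offcut, 20 x 16 x 6 mm, 14 g, loose on the plate; origin at the centre of its underside
Mind the look-alikes: they are no part of the job. Leave any blue, green or red look-alike of the rest alone.

How it is judged:
By the outcome, as a careful person would: the job done as asked, in the order asked, and still so for the second after the job is handed in, with the robot touching nothing.
It also fails if it takes over 69 s, if anything falls off the work surface, if the arm or the gripper's body presses on something with over 40 N, if the wrist force passes 120 N, or if a joint passes its speed limit or range.

## Working session

There is one attempt and no reset: what is moved stays moved. The work goes in short steps, Python scripts to look and compute and a tool call to move; the robot and the scene stay as the last step left them, time stands still between calls to the robot, and variables do not carry over. Pictures are saved under pics/ and viewed, at most 10 in all, crops included, and the job is handed in when it is done.

Besides the shell and the picture viewer there is one more tool, called after "Emit:" as name(argument=value, ...) on one line, values as JSON. step_arm: Moves the arm, as the interface text tells. Shifts and turns lie within -1 to 1; 1 stands for 0.3 m of shift or 90 degrees of turn. Its arguments: {"type":"object","properties":{"plan":{"type":"array"}},"required":["plan"]}

```bash
mkdir -p pics; ls; cat > h.py <<'E'
import numpy as np, cv2
from cell import ctrl
from scipy.spatial.transform import Rotation as Ro
def pts(im,T=None):
    z=im["range_z"].astype(float); v,u=np.mgrid[:z.shape[0],:z.shape[1]]
    P=np.stack([(u-im["cx"])/im["fx"]*z,(v-im["cy"])/im["fy"]*z,z],-1)
    T=im["T"] if T is None else T
    Q=P@T[:3,:3].T+T[:3,3]; Q[z==0]=np.nan
    return Q
def save(im,n): cv2.imwrite("pics/"+n,im["color"][:,:,::-1])
E
python3 - <<'E'
from h import *
import pickle
s=ctrl.read_state(); print(s)
for n in("scene","top"):
    im=ctrl.get_image(n); pickle.dump(im,open(n+".pkl","wb")); save(im,n+"0.png"); print(n,im["fx"],im["cx"],im["cy"],im["T"].round(3).tolist())
E
```

```text
pics
{'clock': 0.0, 'qpos': array([-1.22377609,  0.6293594 ,  0.03842734,  1.51840354, -0.02700291,
        0.99630627, -0.02002188]), 'qd': array([-1.29797509e-03,  1.70099284e-04,  7.91546893e-05,  4.53087411e-04,
       -1.33782832e-03, -1.34314553e-03,  1.93156896e-03]), 'tau': array([ 6.63465180e-04, -5.63405585e+01,  1.22617945e+00, -1.93450713e+01,
        1.09165601e-02,  1.06919889e-02,  1.36793659e-05]), 'eef_pos': array([260.48052556, 594.81304016, 229.06887207]), 'tool_rot': array([-3.13963372e+00,  1.64352479e-05,  2.72875999e+00]), 'force': array([-0.82332577,  0.06221773, -0.50889218]), 'torque': array([ 0.01566038,  0.0375468 , -0.01293199]), 'gripper_force': 0.0, 'width': 85.58617697913428}
scene 392.5105868166803 318.50219530892315 199.57222012651508 [[0.608, 0.54, -0.582, 1138.727], [0.794, -0.406, 0.452, -284.442], [0.008, -0.737, -0.676, 733.917], [0.0, 0.0, 0.0, 1.0]]
top 407.48024614784896 322.99349336991185 203.3090222151969 [[0.025, -0.987, 0.159, 408.762], [-1.0, -0.024, 0.008, 126.922], [-0.004, -0.159, -0.987, 1052.379], [0.0, 0.0, 0.0, 1.0]]
```

View pics/scene0.png

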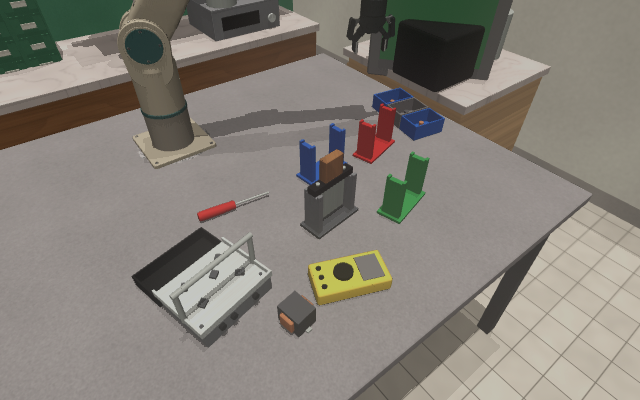

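View pics/top0.png

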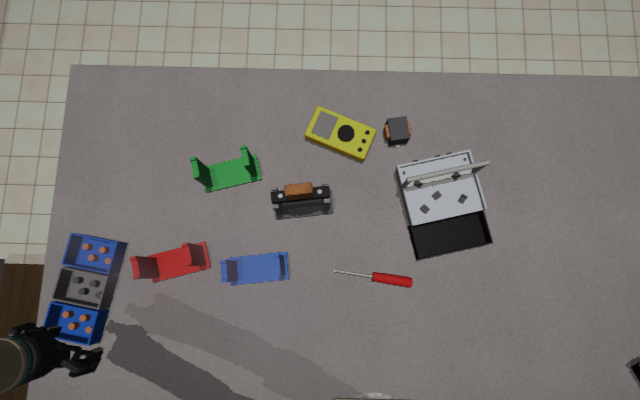

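The scene shows the scraper in the grey rest: top (300,200), scene (330,195). Blue (255,268), red (170,262) and green (225,170) in the top view are look-alikes; only the grey one holds the scraper. The chassis is at top (445,190), and the five dark offcuts are at (418,184), (456,175), (462,199), (437,195) and (425,209).

```bash
python3 - <<'E'
from h import *
import pickle
def rect(name,P):
    (c,wh,a)=cv2.minAreaRect(P[:,:2].astype(np.float32)); print(name,len(P),np.round(c,1),np.round(wh,1),round(a,1),'z med',np.round(np.median(P[:,2]),1),np.round(np.percentile(P[:,2],[2,98]),1))
for n in("top","scene"):
    im=pickle.load(open(n+".pkl","rb")); Q=pts(im); c=im["color"].astype(int); hsv=cv2.cvtColor(im["color"],cv2.COLOR_RGB2HSV)
    z=Q[...,2]; x=Q[...,0]; y=Q[...,1]
    # refine windows
    st=(x>400)&(x<720)&(y<-60)&(y>-360)
    rr=(x>400)&(x<650)&(y<300)&(y>60)
    def big(m):
        k,l,s,_=cv2.connectedComponentsWithStats(m.astype(np.uint8)); i=1+np.argmax(s[1:,4]); return l==i
    print(n)
    m=big(st&(z>38)&(z<62)&(c.min(-1)>110)); rect("plate+rims",Q[m])
    rect("rail",Q[big(st&(z>122)&(z<150))])
    rect("tray",Q[big(st&(c.max(-1)<60)&(z<42))])
    rect("handletop",Q[big(rr&(z>192)&(z<212))])
    rect("bar",Q[big(rr&(z>132)&(z<150))])
    m=st&(z>42)&(z<62)&(c.max(-1)<105)
    k,l,s,cen=cv2.connectedComponentsWithStats(m.astype(np.uint8))
    for i in range(1,k):
        if s[i,4]>12: rect("dark %s"%cen[i].round(),Q[l==i])
im=pickle.load(open("top.pkl","rb"))["color"]
cv2.imwrite("pics/crop.png",np.hstack([cv2.resize(im[140:270,380:510],(390,390)),cv2.resize(im[140:270,240:370],(390,390))])[:,:,::-1])
E
```

```text
top
plate+rims 2730 [ 595.4 -160.6] [107.8 185.8] 14.0 z med 45.4 [41.5 55.8]
rail 428 [ 640.9 -153.9] [ 12.5 191.5] 13.9 z med 135.2 [129.7 138.8]
tray 2634 [ 504.1 -191.5] [ 88.2 205. ] 13.1 z med 4.7 [ 0.6 35.5]
handletop 317 [576.5 189.2] [24.1 59.2] 7.2 z med 200.8 [195.8 203.6]
bar 411 [576.6 189.3] [ 26.7 133.6] 7.6 z med 140.0 [133.2 146.6]
dark [469. 157.] 23 [ 695.8 -229.9] [29.9  2.8] 13.9 z med 54.1 [48.2 59.5]
dark [478. 188.] 74 [ 616.3 -250. ] [105.2   5.6] 16.0 z med 54.3 [46.  60.8]
dark [456. 176.] 55 [ 649.4 -197.4] [16.3 24.5] 45.5 z med 50.8 [44.8 54.6]
dark [418. 184.] 51 [ 624.8 -103.4] [27.1 14.8] 79.0 z med 49.6 [44.9 58.6]
dark [406. 205.] 68 [570.3 -71.6] [100.6  18.2] 3.5 z med 50.9 [43.2 59.2]
dark [436. 195.] 46 [ 598.1 -145.7] [14.3 18.2] 45.6 z med 51.8 [48.4 54.9]
dark [462. 198.] 48 [ 590.7 -209.7] [12.9 20.2] 62.3 z med 51.3 [49. 58.]
dark [424. 209.] 48 [ 563.5 -117. ] [17.2 19.4] 46.0 z med 50.9 [44.6 54.3]
scene
plate+rims 3342 [ 641.4 -152.5] [112.1 190. ] 13.8 z med 44.2 [41.6 56.9]
rail 646 [ 642.5 -154.6] [ 12.7 192.6] 14.0 z med 133.5 [124.8 136.6]
tray 2253 [ 507.6 -186.3] [ 94.9 189.6] 14.1 z med 4.6 [ 0.9 33.4]
handletop 214 [578.4 187. ] [25.5 60.7] 6.3 z med 199.1 [192.4 201.6]
bar 359 [578.2 187.9] [ 27.2 134.5] 7.7 z med 138.9 [132.5 149.1]
dark [216. 256.] 14 [ 559.6 -122.1] [ 7.6 14.4] 24.3 z med 49.4 [47.6 51.8]
dark [239. 272.] 65 [ 626.1 -100.8] [22.4 17.9] 65.8 z med 49.2 [43.6 55.9]
dark [214. 274.] 62 [ 600.3 -148. ] [15.6 19.8] 49.1 z med 49.7 [45.  51.7]
dark [203. 303.] 83 [ 650.1 -194.8] [17.1 24.8] 34.0 z med 49.7 [43.7 51.5]
```

View pics/crop.png

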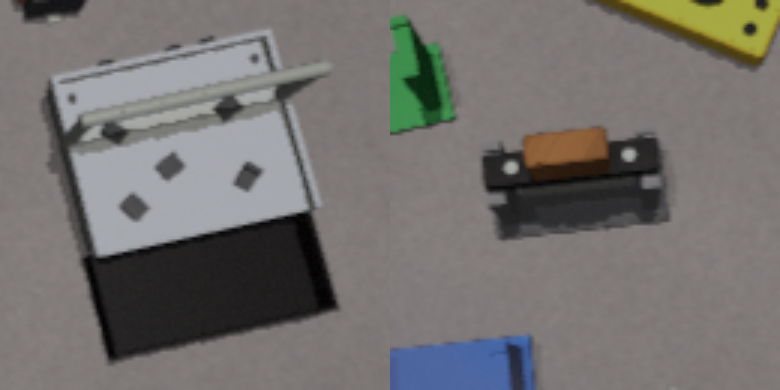

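The crop confirms it: the wooden-handled scraper hangs in the grey rest (right half), and the left half shows the white chassis with its five offcuts, two of them under the rail. Next is a planner helper that converts world waypoints into tool-axis rows.

```bash
cat >> h.py <<'E'
C=np.array([617.4,-160.3,45.]); YS=np.radians(14.0)      # station plate point, yaw
def Rdown(yaw): return Ro.from_euler('xyz',[np.pi,0,yaw])
def stn(xs,ys,h,th,L=150.,bend=0):
    """TCP pose with the blade edge at station (xs,ys,h), leaning th deg towards -x; tool y along scraper x"""
    Rs=Ro.from_euler('z',YS)*Ro.from_euler('y',-np.radians(th))
    Rt=Rs*Rdown(np.pi/2)
    e=C+Ro.from_euler('z',YS).apply([xs,ys,h])
    return e+Rs.apply([0,0,L]),Rt
def rows(p,R,p1,R1,n,g,hist=None):
    """n rows from pose to pose, rounded to 3 digits, rounding carried forward"""
    out=[]; p0,R0=p.copy(),R; dr=(R0.inv()*R1).as_rotvec()
    for i in range(1,n+1):
        pt=p0+(p1-p0)*i/n; Rt=R0*Ro.from_rotvec(dr*i/n)
        d=np.round(R.inv().apply(pt-p)/300,3); a=np.round(np.degrees((R.inv()*Rt).as_rotvec())/90,3)
        p=p+R.apply(d*300); R=R*Ro.from_rotvec(np.radians(a*90))
        r=dict(zip(["dx","dy","dz","ax","ay","az"],[float(q) for q in [*d,*a]])); r={k:v for k,v in r.items() if v}; r["gripper"]=g; out.append(r)
    return out,p,R
def show(o):
    import json; print(len(o),json.dumps(o).replace(" ",""))
def st():
    s=ctrl.read_state(); return s["eef_pos"],Ro.from_euler('xyz',s["tool_rot"]),s
E
python3 - <<'E'
from h import *
p=np.array([260.74,595.42,230.01]); R=Rdown(2.7288)
o,p,R=rows(p,R,np.array([577.4,188.5,265]),Rdown(np.radians(97.5)),14,1); show(o)
print(p,R.as_euler('xyz'))
for a in [(56,30,18,45),(56,30,0,45),(-30,30,0,25),(-90,30,0,15)]: print(a,stn(*a)[0].round())
E
```

```text
14 [{"dx":-0.108,"dy":-0.059,"dz":-0.008,"az":0.047,"gripper":1},{"dx":-0.112,"dy":-0.05,"dz":-0.009,"az":0.046,"gripper":1},{"dx":-0.115,"dy":-0.042,"dz":-0.008,"az":0.047,"gripper":1},{"dx":-0.118,"dy":-0.034,"dz":-0.008,"az":0.047,"gripper":1},{"dx":-0.12,"dy":-0.024,"dz":-0.009,"az":0.047,"gripper":1},{"dx":-0.122,"dy":-0.016,"dz":-0.008,"az":0.046,"gripper":1},{"dx":-0.123,"dy":-0.007,"dz":-0.008,"az":0.047,"gripper":1},{"dx":-0.123,"dy":0.002,"dz":-0.009,"az":0.047,"gripper":1},{"dx":-0.122,"dy":0.011,"dz":-0.008,"az":0.046,"gripper":1},{"dx":-0.121,"dy":0.02,"dz":-0.008,"az":0.047,"gripper":1},{"dx":-0.119,"dy":0.029,"dz":-0.009,"az":0.047,"gripper":1},{"dx":-0.117,"dy":0.037,"dz":-0.008,"az":0.046,"gripper":1},{"dx":-0.114,"dy":0.046,"dz":-0.008,"az":0.047,"gripper":1},{"dx":-0.11,"dy":0.054,"dz":-0.009,"az":0.047,"gripper":1}]
[577.27847176 188.53132462 265.11      ] [ 3.14159265e+00 -2.22044605e-16  1.70149920e+00]
(56, 30, 18, 45) [ 562. -143.  169.]
(56, 30, 0, 45) [ 562. -143.  151.]
(-30, 30, 0, 25) [ 520. -154.  181.]
(-90, 30, 0, 15) [ 485. -162.  190.]
```

Emit:
step_arm(plan=[{"dx":-0.108,"dy":-0.059,"dz":-0.008,"az":0.047,"gripper":1},{"dx":-0.112,"dy":-0.05,"dz":-0.009,"az":0.046,"gripper":1},{"dx":-0.115,"dy":-0.042,"dz":-0.008,"az":0.047,"gripper":1},{"dx":-0.118,"dy":-0.034,"dz":-0.008,"az":0.047,"gripper":1},{"dx":-0.12,"dy":-0.024,"dz":-0.009,"az":0.047,"gripper":1},{"dx":-0.122,"dy":-0.016,"dz":-0.008,"az":0.046,"gripper":1},{"dx":-0.123,"dy":-0.007,"dz":-0.008,"az":0.047,"gripper":1},{"dx":-0.123,"dy":0.002,"dz":-0.009,"az":0.047,"gripper":1},{"dx":-0.122,"dy":0.011,"dz":-0.008,"az":0.046,"gripper":1},{"dx":-0.121,"dy":0.02,"dz":-0.008,"az":0.047,"gripper":1},{"dx":-0.119,"dy":0.029,"dz":-0.009,"az":0.047,"gripper":1},{"dx":-0.117,"dy":0.037,"dz":-0.008,"az":0.046,"gripper":1},{"dx":-0.114,"dy":0.046,"dz":-0.008,"az":0.047,"gripper":1},{"dx":-0.11,"dy":0.054,"dz":-0.009,"az":0.047,"gripper":1},{"gripper":1},{"gripper":1}])

```text
invalid input
```

Emit:
step_arm(plan=[{"dx":-0.108,"dy":-0.059,"dz":-0.008,"ax":0,"ay":0,"az":0.047,"gripper":1},{"dx":-0.112,"dy":-0.05,"dz":-0.009,"ax":0,"ay":0,"az":0.046,"gripper":1}])

```text
clock: 0.35
eef_pos: [306.0, 536.4, 234.5]
tool_rot: [-3.14, 0.0, 2.582]
force: [0.8, -0.3, 0.9]
width: 85.3
gripper_force: 0.0
```

Emit:
step_arm(plan=[{"dx":-0.115,"dy":-0.042,"dz":-0.008,"ax":0,"ay":0,"az":0.047,"gripper":1},{"dx":-0.118,"dy":-0.034,"dz":-0.008,"ax":0,"ay":0,"az":0.047,"gripper":1},{"dx":-0.12,"dy":-0.024,"dz":-0.009,"ax":0,"ay":0,"az":0.047,"gripper":1},{"dx":-0.122,"dy":-0.016,"dz":-0.008,"ax":0,"ay":0,"az":0.046,"gripper":1},{"dx":-0.123,"dy":-0.007,"dz":-0.008,"ax":0,"ay":0,"az":0.047,"gripper":1},{"dx":-0.123,"dy":0.002,"dz":-0.009,"ax":0,"ay":0,"az":0.047,"gripper":1},{"dx":-0.122,"dy":0.011,"dz":-0.008,"ax":0,"ay":0,"az":0.046,"gripper":1},{"dx":-0.121,"dy":0.02,"dz":-0.008,"ax":0,"ay":0,"az":0.047,"gripper":1},{"dx":-0.119,"dy":0.029,"dz":-0.009,"ax":0,"ay":0,"az":0.047,"gripper":1},{"dx":-0.117,"dy":0.037,"dz":-0.008,"ax":0,"ay":0,"az":0.046,"gripper":1},{"dx":-0.114,"dy":0.046,"dz":-0.008,"ax":0,"ay":0,"az":0.047,"gripper":1},{"dx":-0.11,"dy":0.054,"dz":-0.009,"ax":0,"ay":0,"az":0.047,"gripper":1},{"dx":0,"dy":0,"dz":0,"ax":0,"ay":0,"az":0,"gripper":1},{"dx":0,"dy":0,"dz":0,"ax":0,"ay":0,"az":0,"gripper":1}])

```text
clock: 2.1
eef_pos: [576.5, 189.2, 264.5]
tool_rot: [-3.14, -0.001, 1.702]
force: [-0.5, 0.8, -0.8]
width: 85.5
gripper_force: 0.0
```

```bash
sed -i 's/r={k:v for k,v in r.items() if v}; //' h.py; python3 - <<'E'
from h import *
p,R,s=st(); print(p,R.as_euler('xyz'),s["qpos"])
im=ctrl.get_image("wrist"); save(im,"w1.png")
T=np.eye(4);T[:3,:3]=R.as_matrix();T[:3,3]=p
Q=pts(im,T@im["T_tool_cam"]); z=Q[...,2]
rr=(np.hypot(Q[...,0]-577,Q[...,1]-188)<90)
for n,a,b in(("handle",193,210),("bar",130,150)):
    m=rr&(z>a)&(z<b); k,l,ss,_=cv2.connectedComponentsWithStats(m.astype(np.uint8)); i=1+np.argmax(ss[1:,4]); P=Q[l==i]
    print(n,len(P),cv2.minAreaRect(P[:,:2].astype(np.float32)),np.median(P[:,2]))
E
```

```text
[576.5469373  189.20399    264.54365873] [-3.14010195e+00 -6.90616138e-04  1.70237354e+00] [-0.57388647  0.55015488  0.34029993  1.60666185 -0.20708411  1.0217883
 -0.03973102]
handle 2147 ((578.4951171875, 191.44879150390625), (24.008806228637695, 59.33891677856445), 7.685160160064697) 200.02506308915682
bar 1138 ((572.4664916992188, 236.23033142089844), (25.411855697631836, 42.120155334472656), 6.695402145385742) 139.24972576514034
```

Emit:
step_arm(plan=[{"dx":0.001,"dy":0.003,"dz":0.1,"ax":0,"ay":0,"az":0,"gripper":1},{"dx":0,"dy":0,"dz":0.1,"ax":0,"ay":0,"az":0,"gripper":1},{"dx":0,"dy":0,"dz":0.075,"ax":0,"ay":0,"az":0,"gripper":1},{"dx":0,"dy":0,"dz":0.04,"ax":0,"ay":0,"az":0,"gripper":1},{"dx":0,"dy":0,"dz":0,"ax":0,"ay":0,"az":0,"gripper":1},{"dx":0,"dy":0,"dz":0,"ax":0,"ay":0,"az":0,"gripper":0},{"dx":0,"dy":0,"dz":0,"ax":0,"ay":0,"az":0,"gripper":0},{"dx":0,"dy":0,"dz":0,"ax":0,"ay":0,"az":0,"gripper":0},{"dx":0,"dy":0,"dz":0,"ax":0,"ay":0,"az":0,"gripper":0},{"dx":0,"dy":0,"dz":0,"ax":0,"ay":0,"az":0,"gripper":0},{"dx":0,"dy":0,"dz":0,"ax":0,"ay":0,"az":0,"gripper":0}])

```text
clock: 3.52
eef_pos: [578.0, 188.9, 171.2]
tool_rot: [-3.141, -0.0, 1.702]
force: [-2.7, 0.9, 5.4]
width: 23.1
gripper_force: 59.1
```

```bash
python3 - <<'E'
from h import *
p=np.array([577.9,188.9,170.6]); R=Rdown(np.radians(97.5)); L=150.6
o=[]
for q,n in(((p+[0,0,130],R),5),(stn(-60,30,100,0,L),9)):
    r,p,R=rows(p,R,*q,n,0); o+=r
show(o)
o=[]
for q,n in((stn(-25,30,45,45,L),9),):
    r,p,R=rows(p,R,*q,n,0); o+=r
show(o); print(p,R.as_euler('xyz'))
E
```

```text
14 [{"dx":0.0,"dy":0.0,"dz":-0.087,"ax":0.0,"ay":0.0,"az":0.0,"gripper":0},{"dx":0.0,"dy":0.0,"dz":-0.086,"ax":0.0,"ay":0.0,"az":0.0,"gripper":0},{"dx":0.0,"dy":0.0,"dz":-0.087,"ax":0.0,"ay":0.0,"az":0.0,"gripper":0},{"dx":0.0,"dy":0.0,"dz":-0.087,"ax":0.0,"ay":0.0,"az":0.0,"gripper":0},{"dx":0.0,"dy":0.0,"dz":-0.086,"ax":0.0,"ay":0.0,"az":0.0,"gripper":0},{"dx":-0.122,"dy":-0.026,"dz":0.002,"ax":0.0,"ay":0.0,"az":-0.008,"gripper":0},{"dx":-0.121,"dy":-0.027,"dz":0.002,"ax":-0.0,"ay":0.0,"az":-0.008,"gripper":0},{"dx":-0.121,"dy":-0.029,"dz":0.001,"ax":-0.0,"ay":0.0,"az":-0.008,"gripper":0},{"dx":-0.12,"dy":-0.03,"dz":0.002,"ax":-0.0,"ay":0.0,"az":-0.008,"gripper":0},{"dx":-0.121,"dy":-0.032,"dz":0.002,"ax":-0.0,"ay":0.0,"az":-0.008,"gripper":0},{"dx":-0.119,"dy":-0.033,"dz":0.002,"ax":-0.0,"ay":0.0,"az":-0.008,"gripper":0},{"dx":-0.12,"dy":-0.035,"dz":0.002,"ax":-0.0,"ay":0.0,"az":-0.008,"gripper":0},{"dx":-0.119,"dy":-0.036,"dz":0.002,"ax":-0.0,"ay":0.0,"az":-0.008,"gripper":0},{"dx":-0.118,"dy":-0.038,"dz":0.001,"ax":-0.0,"ay":0.0,"az":-0.008,"gripper":0}]
9 [{"dx":-0.0,"dy":-0.026,"dz":0.037,"ax":-0.056,"ay":0.0,"az":-0.0,"gripper":0},{"dx":-0.0,"dy":-0.03,"dz":0.034,"ax":-0.055,"ay":0.0,"az":-0.0,"gripper":0},{"dx":-0.0,"dy":-0.032,"dz":0.032,"ax":-0.056,"ay":0.0,"az":-0.0,"gripper":0},{"dx":-0.0,"dy":-0.036,"dz":0.028,"ax":-0.055,"ay":0.0,"az":-0.0,"gripper":0},{"dx":-0.0,"dy":-0.037,"dz":0.026,"ax":-0.056,"ay":0.0,"az":-0.0,"gripper":0},{"dx":-0.0,"dy":-0.04,"dz":0.022,"ax":-0.055,"ay":0.0,"az":-0.0,"gripper":0},{"dx":-0.0,"dy":-0.041,"dz":0.018,"ax":-0.056,"ay":0.0,"az":-0.0,"gripper":0},{"dx":-0.0,"dy":-0.043,"dz":0.015,"ax":-0.055,"ay":0.0,"az":-0.0,"gripper":0},{"dx":-0.0,"dy":-0.043,"dz":0.012,"ax":-0.056,"ay":0.0,"az":-0.0,"gripper":0}]
[ 482.75146707 -162.94574497  196.48290572] [ 2.35619449e+00 -2.22044605e-16  1.81479336e+00]
```

Emit:
step_arm(plan=[{"dx":0,"dy":0,"dz":-0.087,"ax":0,"ay":0,"az":0,"gripper":0},{"dx":0,"dy":0,"dz":-0.086,"ax":0,"ay":0,"az":0,"gripper":0},{"dx":0,"dy":0,"dz":-0.087,"ax":0,"ay":0,"az":0,"gripper":0},{"dx":0,"dy":0,"dz":-0.087,"ax":0,"ay":0,"az":0,"gripper":0},{"dx":0,"dy":0,"dz":-0.086,"ax":0,"ay":0,"az":0,"gripper":0},{"dx":-0.122,"dy":-0.026,"dz":0.002,"ax":0,"ay":0,"az":-0.008,"gripper":0},{"dx":-0.121,"dy":-0.027,"dz":0.002,"ax":0,"ay":0,"az":-0.008,"gripper":0},{"dx":-0.121,"dy":-0.029,"dz":0.001,"ax":0,"ay":0,"az":-0.008,"gripper":0},{"dx":-0.12,"dy":-0.03,"dz":0.002,"ax":0,"ay":0,"az":-0.008,"gripper":0},{"dx":-0.121,"dy":-0.032,"dz":0.002,"ax":0,"ay":0,"az":-0.008,"gripper":0},{"dx":-0.119,"dy":-0.033,"dz":0.002,"ax":0,"ay":0,"az":-0.008,"gripper":0},{"dx":-0.12,"dy":-0.035,"dz":0.002,"ax":0,"ay":0,"az":-0.008,"gripper":0},{"dx":-0.119,"dy":-0.036,"dz":0.002,"ax":0,"ay":0,"az":-0.008,"gripper":0},{"dx":-0.118,"dy":-0.038,"dz":0.001,"ax":0,"ay":0,"az":-0.008,"gripper":0}])

```text
clock: 5.28
eef_pos: [551.5, -146.7, 294.9]
tool_rot: [-3.141, -0.001, 1.815]
force: [0.1, -0.6, -3.2]
width: 23.1
gripper_force: 59.6
```

Emit:
step_arm(plan=[{"dx":0,"dy":-0.026,"dz":0.037,"ax":-0.056,"ay":0,"az":0,"gripper":0},{"dx":0,"dy":-0.03,"dz":0.034,"ax":-0.055,"ay":0,"az":0,"gripper":0},{"dx":0,"dy":-0.032,"dz":0.032,"ax":-0.056,"ay":0,"az":0,"gripper":0},{"dx":0,"dy":-0.036,"dz":0.028,"ax":-0.055,"ay":0,"az":0,"gripper":0},{"dx":0,"dy":-0.037,"dz":0.026,"ax":-0.056,"ay":0,"az":0,"gripper":0},{"dx":0,"dy":-0.04,"dz":0.022,"ax":-0.055,"ay":0,"az":0,"gripper":0},{"dx":0,"dy":-0.041,"dz":0.018,"ax":-0.056,"ay":0,"az":0,"gripper":0},{"dx":0,"dy":-0.043,"dz":0.015,"ax":-0.055,"ay":0,"az":0,"gripper":0},{"dx":0,"dy":-0.043,"dz":0.012,"ax":-0.056,"ay":0,"az":0,"gripper":0},{"dx":0,"dy":0,"dz":0,"ax":0,"ay":0,"az":0,"gripper":0},{"dx":0,"dy":0,"dz":0,"ax":0,"ay":0,"az":0,"gripper":0}])

```text
clock: 6.65
eef_pos: [489.3, -190.3, 248.5]
tool_rot: [2.45, -0.053, 1.853]
force: [-0.1, 0.8, -2.9]
width: 23.0
gripper_force: 60.0
```

```bash
python3 - <<'E'
from h import *
p,R,s=st(); print(p,R.as_euler('xyz'),s["qpos"],s["force"])
im=ctrl.get_image("scene"); cv2.imwrite("pics/s2.png",cv2.resize(im["color"][170:370,110:350],(720,600))[:,:,::-1])
# wrist view: blade, in tool frame
Q=pts(im); z=Q[...,2]
# edge: blade bottom points in scene near expected edge, in tool frame
T=(Q-p)@R.as_matrix()
m=(abs(T[...,0])<60)&(abs(T[...,1])<14)&(T[...,2]>60)&(T[...,2]<165)
P=T[m]; print(len(P)); 
for a in range(60,165,10):
    k=(P[:,2]>=a)&(P[:,2]<a+10)
    if k.sum()>5: print(a,k.sum(),P[k].mean(0).round(1),P[k,0].min().round(1),P[k,0].max().round(1))
E
```

```text
[ 489.29109801 -190.3220834   248.51297019] [ 2.45019955 -0.05278751  1.85280532] [ 1.2837805   0.47536213 -0.81519313  2.26219867 -1.09912026  0.23260384
  1.90858295] [-0.09562735  0.83122833 -2.85347122]
2277
60 258 [-2.5  0.6 64.9] -48.3 47.6
70 260 [-2.4  0.4 75. ] -48.5 47.8
80 251 [-2.9  0.5 85. ] -48.5 47.9
90 255 [-3.2  0.5 94.9] -48.4 47.6
100 249 [ -2.4   0.4 105. ] -48.3 47.5
110 247 [ -2.6   0.3 115.1] -49.0 48.0
120 242 [ -2.9   0.2 125. ] -48.4 47.8
130 243 [ -3.    0.3 135. ] -48.7 47.5
140 239 [ -1.8   0.3 145. ] -48.7 47.5
150 33 [ -2.4   0.4 150.7] -47.8 46.3
```

View pics/s2.png

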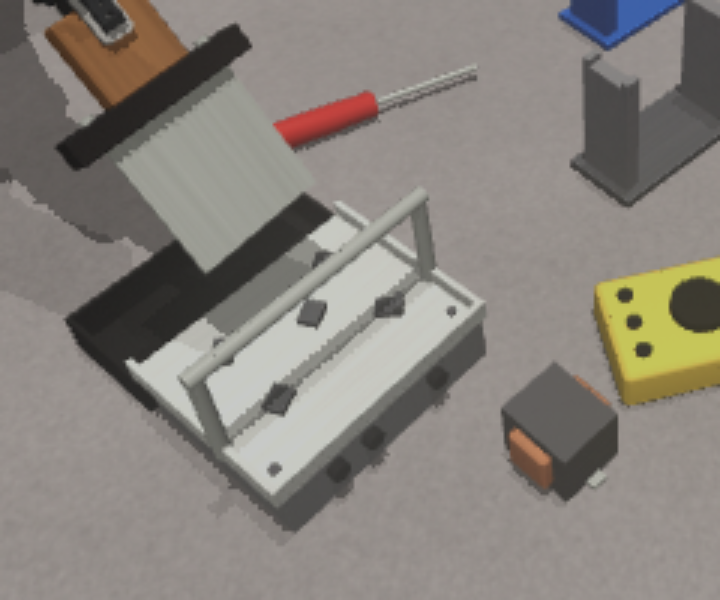

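The picture shows the blade held, leaning in front of the plate (edge from about (205,270) to (310,185)). The arm stopped short of the commanded pose, with q5 and q6 at their limits. I'll fit the kinematics from the recorded states to find which leans are reachable.

```bash
cat > kin.py <<'E'
from h import *
from scipy.optimize import least_squares
import itertools
D=[([-1.22377609,0.6293594,0.03842734,1.51840354,-0.02700291,0.99630627,-0.02002188],[260.48,594.81,229.07],[-3.13963,0,2.72876]),
([-0.57388647,0.55015488,0.34029993,1.60666185,-0.20708411,1.0217883,-0.03973102],[576.547,189.204,264.544],[-3.1401,-.00069,1.70237]),
([1.2837805,0.47536213,-0.81519313,2.26219867,-1.09912026,0.23260384,1.90858295],[489.291,-190.322,248.513],[2.4502,-.05279,1.8528])]
def fk(q,s,L):
    h,L1,L2,T,a,b=L
    z=lambda t:Ro.from_euler('z',t); y=lambda t:Ro.from_euler('y',t)
    R=z(-q[0])*y(q[1]); p=np.array([0,0,h])
    R=R*z(s[0]*q[2]); p=p+R.apply([a,0,L1])
    R=R*y(q[3]); p=p+R.apply([b,0,L2])
    R=R*z(s[1]*q[4])*y(q[5]); R=R*z(s[2]*q[6]); return p+R.apply([0,0,T]),R
if __name__=="__main__":
    for s in itertools.product([1,-1],repeat=3):
        Rc=[(fk(d[0],s,[0]*6)[1].inv()*Ro.from_euler('xyz',d[2])) for d in D]
        e=max((Rc[0].inv()*r).magnitude() for r in Rc)
        f=lambda L:np.concatenate([fk(d[0],s,L)[0]-d[1] for d in D])
        r=least_squares(f,[300,400,400,200,0,0]); print(s,round(e,4),r.x.round(1),r.cost.round(2),Rc[0].as_rotvec().round(3))
E
python3 kin.py
```

```text
(1, 1, 1) 3.0504 [-1305.4  1982.3   273.4   103.   -700.4   266.6] 2150.41 [-0.     0.     1.702]
(1, 1, -1) 1.487 [-1305.4  1982.3   273.4   103.   -700.4   266.6] 2150.41 [-0.     0.     1.662]
(1, -1, 1) 1.4881 [-1347.6  1692.8   186.1  -226.5  -456.8   214.9] 770.73 [ 0.034 -0.038  1.673]
(1, -1, -1) 1.6993 [-1347.6  1692.8   186.1  -226.5  -456.8   214.9] 770.73 [ 0.033 -0.038  1.633]
(-1, 1, 1) 1.7356 [ 355.1   88.4  271.1 -149.4  395.3  -40.3] 1274.48 [-0.036  0.036  1.64 ]
(-1, 1, -1) 2.1736 [ 355.1   88.4  271.1 -149.4  395.3  -40.3] 1274.48 [-0.035  0.036  1.6  ]
(-1, -1, 1) 2.426 [349.9 435.7 357.3 214.1 108.6   1.6] 352.89 [-0.     0.     1.611]
(-1, -1, -1) 0.0 [349.9 435.7 357.3 214.1 108.6   1.6] 352.89 [-0.     0.     1.571]
```

```bash
cat > k2.py <<'E'
from kin import *
s=(-1,-1,-1)
def fk2(q,L):
    z=lambda t:Ro.from_euler('z',t); y=lambda t:Ro.from_euler('y',t)
    h,L1,L2,T,a,b,c,a0=L
    R=z(-q[0]); p=np.array([0,0,h])+R.apply([a0,0,0]); R=R*y(q[1])*z(-q[2]); p=p+R.apply([a,0,L1])
    R=R*y(q[3]); p=p+R.apply([b,0,L2]); R=R*z(-q[4])*y(q[5]); p=p+R.apply([c,0,T]); return p,R*z(-q[6])*z(np.pi/2)
if __name__=="__main__":
    for mask in ([1]*7+[0],[1]*4+[0,0,1,0],[1]*4+[1,1,0,0],[1]*4+[1,0,1,0],[1]*4+[0,0,0,1],[1]*4+[0,0,1,1],[1]*4+[1,0,0,1]):
        m=np.array(mask,bool)
        def full(x): L=np.zeros(8); L[m]=x; return L
        f=lambda x:np.concatenate([fk2(d[0],full(x))[0]-d[1] for d in D])
        r=least_squares(f,np.array([300,400,400,200,0,0,0,0.])[m]); print(mask,full(r.x).round(1),r.cost.round(2))
E
python3 k2.py
```

```text
[1, 1, 1, 1, 1, 1, 1, 0] [463.5 448.5 363.1 366.3  14.5  25.4 -80.1   0. ] 322.2
[1, 1, 1, 1, 0, 0, 1, 0] [434.3 451.5 366.1 363.2   0.    0.  -72.2   0. ] 405.96
[1, 1, 1, 1, 1, 1, 0, 0] [349.9 435.7 357.3 214.1 108.6   1.6   0.    0. ] 352.89
[1, 1, 1, 1, 1, 0, 1, 0] [373.9 433.8 357.7 249.8  84.3   0.  -19.5   0. ] 347.02
[1, 1, 1, 1, 0, 0, 0, 1] [367.  483.7 396.2 306.4   0.    0.    0.   32.1] 753.98
[1, 1, 1, 1, 0, 0, 1, 1] [ 334.9  584.1  350.1  385.6    0.     0.  -102.3  -88.8] 309.92
[1, 1, 1, 1, 1, 0, 0, 1] [321.4 463.7 354.8 209.9 112.6   0.    0.  -17.3] 347.84
```

```bash
cat > ik.py <<'E'
from k2 import *
LM=np.array([349.9,435.7,357.3,214.1,108.6,1.6,0,0])
lo=np.array([-3.06,-.37,-1.25,.18,-1.1,.23,-2.94])+.03; hi=np.array([3.06,2.12,1.32,2.47,4.24,1.98,2.94])-.03
def err(q,p,R):
    a,b=fk2(q,LM); return np.r_[(a-p)/100,(R.inv()*b).as_rotvec()*2]
def sols(p,R,n=60,seed=0):
    g=np.random.default_rng(seed); out=[]
    for _ in range(n):
        q0=g.uniform(lo,hi); q0[0]=g.uniform(-1,1.5)
        r=least_squares(err,q0,bounds=(lo,hi),args=(p,R),max_nfev=60)
        if r.cost<1e-5: out.append(r.x)
    return np.array(out)
if __name__=="__main__":
    np.set_printoptions(precision=2,suppress=True)
    for a in [(56,30,18,45),(56,30,0,35),(0,30,0,30),(-90,30,0,10),(56,-30,18,45)]:
        S=sols(*stn(*a,150.6)); print(a,len(S))
        if len(S): print(S[np.argsort(S[:,4])][::max(1,len(S)//8)])
E
python3 ik.py
```

```text
(56, 30, 18, 45) 27
[[ 1.37  1.13 -1.22  2.21  2.21  0.45 -1.11]
 [ 1.32  1.03 -1.13  2.21  2.34  0.36 -1.31]
 [ 1.3   1.   -1.1   2.21  2.4   0.33 -1.39]
 [ 1.27  0.95 -1.06  2.21  2.51  0.3  -1.53]
 [ 1.24  0.9  -1.01  2.21  2.65  0.26 -1.7 ]
 [ 1.23  0.9  -1.    2.21  2.68  0.26 -1.73]
 [ 1.    0.71 -0.69  2.21  3.6   0.26 -2.81]
 [ 0.98  0.7  -0.67  2.21  3.65  0.27 -2.86]
 [-0.59  1.23  1.29  2.21  4.06  1.42  2.02]]
(56, 30, 0, 35) 21
[[ 1.13  0.85 -0.98  2.09  1.66  0.26 -0.82]
 [ 1.13  0.85 -0.98  2.09  1.66  0.26 -0.82]
 [ 1.14  0.85 -0.98  2.09  1.66  0.26 -0.82]
 [ 1.14  0.85 -0.98  2.09  1.66  0.26 -0.82]
 [ 1.14  0.86 -0.98  2.09  1.67  0.27 -0.82]
 [ 1.14  0.86 -0.99  2.09  1.67  0.27 -0.82]
 [ 1.15  0.87 -1.    2.09  1.67  0.28 -0.82]
 [ 1.15  0.87 -1.01  2.09  1.67  0.29 -0.82]
 [ 1.16  0.88 -1.01  2.09  1.67  0.3  -0.81]
 [ 1.21  0.95 -1.09  2.09  1.69  0.37 -0.79]
 [ 1.26  1.05 -1.19  2.09  1.72  0.49 -0.75]]
(0, 30, 0, 30) 17
[[ 1.18  0.76 -0.97  2.16  1.41  0.26 -0.6 ]
 [ 1.18  0.77 -0.97  2.16  1.41  0.27 -0.6 ]
 [ 1.18  0.77 -0.98  2.16  1.42  0.27 -0.61]
 [ 1.1
[... 507 characters left out ...]
4]
 [ 0.96  0.56 -0.73  2.08  0.54  0.54  0.12]
 [ 1.03  0.6  -0.83  2.08  0.65  0.57  0.03]
 [ 1.18  0.73 -1.05  2.08  0.91  0.69 -0.17]
 [ 1.27  0.86 -1.2   2.08  1.08  0.81 -0.29]]
(56, -30, 18, 45) 21
[[ 1.44  1.16 -1.22  2.09  1.92  0.37 -0.74]
 [ 1.43  1.15 -1.22  2.09  1.92  0.36 -0.74]
 [ 1.42  1.11 -1.18  2.09  1.95  0.32 -0.8 ]
 [ 1.4   1.08 -1.15  2.09  1.97  0.28 -0.84]
 [ 1.4   1.08 -1.15  2.09  1.97  0.28 -0.85]
 [ 1.39  1.06 -1.13  2.09  1.99  0.26 -0.88]
 [ 1.39  1.06 -1.13  2.09  1.99  0.26 -0.88]
 [-0.45  1.25  1.29  2.09  4.1   1.45  2.01]
 [-0.36  1.04  1.11  2.09  4.2   1.25  2.14]
 [-0.35  1.02  1.1   2.09  4.21  1.23  2.15]
 [-0.35  1.02  1.1   2.09  4.21  1.23  2.15]]
```

```bash
python3 - <<'E'
from h import *
p,R,s=st()
o,p,R=rows(p,R,*stn(-60,30,100,0,150.6),9,0); show(o)
E
```

```text
9 [{"dx":0.01,"dy":0.031,"dz":0.004,"ax":0.049,"ay":-0.005,"az":0.001,"gripper":0},{"dx":0.01,"dy":0.032,"dz":0.001,"ax":0.049,"ay":-0.004,"az":0.002,"gripper":0},{"dx":0.01,"dy":0.031,"dz":-0.001,"ax":0.048,"ay":-0.005,"az":0.001,"gripper":0},{"dx":0.01,"dy":0.031,"dz":-0.003,"ax":0.049,"ay":-0.004,"az":0.002,"gripper":0},{"dx":0.01,"dy":0.031,"dz":-0.006,"ax":0.049,"ay":-0.005,"az":0.001,"gripper":0},{"dx":0.01,"dy":0.03,"dz":-0.008,"ax":0.049,"ay":-0.004,"az":0.002,"gripper":0},{"dx":0.01,"dy":0.03,"dz":-0.011,"ax":0.049,"ay":-0.005,"az":0.001,"gripper":0},{"dx":0.01,"dy":0.029,"dz":-0.013,"ax":0.049,"ay":-0.004,"az":0.002,"gripper":0},{"dx":0.01,"dy":0.027,"dz":-0.015,"ax":0.048,"ay":-0.005,"az":0.001,"gripper":0}]
```

Emit:
step_arm(plan=[{"dx":0.01,"dy":0.031,"dz":0.004,"ax":0.049,"ay":-0.005,"az":0.001,"gripper":0},{"dx":0.01,"dy":0.032,"dz":0.001,"ax":0.049,"ay":-0.004,"az":0.002,"gripper":0},{"dx":0.01,"dy":0.031,"dz":-0.001,"ax":0.048,"ay":-0.005,"az":0.001,"gripper":0},{"dx":0.01,"dy":0.031,"dz":-0.003,"ax":0.049,"ay":-0.004,"az":0.002,"gripper":0},{"dx":0.01,"dy":0.031,"dz":-0.006,"ax":0.049,"ay":-0.005,"az":0.001,"gripper":0},{"dx":0.01,"dy":0.03,"dz":-0.008,"ax":0.049,"ay":-0.004,"az":0.002,"gripper":0},{"dx":0.01,"dy":0.03,"dz":-0.011,"ax":0.049,"ay":-0.005,"az":0.001,"gripper":0},{"dx":0.01,"dy":0.029,"dz":-0.013,"ax":0.049,"ay":-0.004,"az":0.002,"gripper":0},{"dx":0.01,"dy":0.027,"dz":-0.015,"ax":0.048,"ay":-0.005,"az":0.001,"gripper":0},{"dx":0,"dy":0,"dz":0,"ax":0,"ay":0,"az":0,"gripper":0}])

```text
clock: 7.95
eef_pos: [554.4, -141.5, 296.0]
tool_rot: [3.135, -0.001, 1.824]
force: [-0.1, 0.6, -3.2]
width: 23.2
gripper_force: 60.1
```

```bash
python3 - <<'E'
from h import *
p,R,s=st(); print(p,R.as_euler('xyz'),s["qpos"].round(3).tolist())
E
```

```text
[ 554.37291838 -141.54919647  296.01787239] [ 3.13534952e+00 -5.68855223e-04  1.82355968e+00] [0.129, 0.446, 0.11, 1.661, -0.059, 1.033, 0.512]
```

```bash
cat > sim.py <<'E'
from k2 import *
D.append(([0.129,0.446,0.11,1.661,-0.059,1.033,0.512],[554.373,-141.549,296.018],[3.13535,0,1.82356]))
def fk3(q,L):
    z=lambda t:Ro.from_euler('z',t); y=lambda t:Ro.from_euler('y',t)
    h,L1,L2,T,a,b,c,y1,y2,y3=L
    R=z(-q[0]); p=np.array([0,0,h]); R=R*y(q[1]); p=p+R.apply([0,y1,0]); R=R*z(-q[2]); p=p+R.apply([a,0,L1])
    R=R*y(q[3]); p=p+R.apply([b,y2,0]); R=R*z(-q[4]); p=p+R.apply([0,0,L2]); R=R*y(q[5]); p=p+R.apply([c,y3,T]); return p,R*z(-q[6])*z(np.pi/2)
f=lambda x:np.r_[np.concatenate([fk3(d[0],x)[0]-d[1] for d in D]),(x-[350,420,380,230,0,0,0,0,0,0])*.02]
r=least_squares(f,[300,400,400,200]+[0]*6); LM3=r.x
lo=np.array([-3.06,-.37,-1.25,.18,-1.1,.23,-2.94]); hi=np.array([3.06,2.12,1.32,2.47,4.24,1.98,2.94])
def ik(q,p,R,w=.03):
    def e(x):
        a,b=fk3(x,LM3); return np.r_[(a-p)/100,(R.inv()*b).as_rotvec()*2,w*(x-q)]
    q=np.clip(q,lo+1e-4,hi-1e-4)
    s=least_squares(e,q,bounds=(lo,hi),max_nfev=40); return s.x,np.linalg.norm(e(s.x)[:3])*100,np.degrees(np.linalg.norm(e(s.x)[3:6])/2)
def run(q,wps,show=True):
    """wps: list of (p,R,n)"""
    p,R=fk3(q,LM3)
    for (p1,R1,n) in wps:
        dr=(R.inv()*R1).as_rotvec(); pa=p;Ra=R; em=0
        for i in range(1,n+1):
            qo=q; q,ep,er=ik(q,pa+(p1-pa)*i/n,Ra*Ro.from_rotvec(dr*i/n)); em=max(em,ep,er)
        p,R=p1,R1
        if show: print(q.round(2),"maxerr",round(em,1))
    return q
def tilt(xs,ys,h,th,lat,L=150.6,yaw=0):
    Rs=Ro.from_euler('z',YS+np.radians(yaw))*Ro.from_euler('x',np.radians(lat))*Ro.from_euler('y',-np.radians(th)); e=C+Ro.from_euler('z',YS).apply([xs,ys,h])
    return e+Rs.apply([0,0,L]),Rs*Rdown(np.pi/2)
if __name__=="__main__":
    print(r.x.round(1),r.fun[:12].round(1))
    q=np.array(D[3][0])
    print("old"); run(q,[(*tilt(-25,30,45,45,0),9)])
    for lat in(-35,35):
        print(lat); run(q,[(*tilt(-40,30,100,0,lat),6),(*tilt(-25,30,80,45,lat),8),(*tilt(-25,30,45,45,0),8),(*tilt(56,30,18,45,0),6),(*tilt(56,30,0,40,0),6),(*tilt(-90,30,0,10,0),10)])
E
python3 sim.py
```

```text
[331.4 556.1 379.6 343.9   6.1  -2.3   2.6 -11.7 -14.7  -1.6] [-0.1 -0.4 -0.2  0.2 -0.1 -0.  -0.  -0.  -0.1  0.2  0.2  0.3]
old
[ 1.24  0.58 -0.78  2.27 -1.1   0.23  1.98] maxerr 14.6
-35
[-0.6   0.51  0.42  1.92  0.57  0.83 -0.39] maxerr 0.0
[ 0.89  0.56 -1.25  2.47  1.83  0.85 -1.29] maxerr 36.3
[ 1.44  0.83 -1.25  2.47  2.5   0.38 -1.63] maxerr 33.0
[ 1.22  0.92 -1.18  2.37  2.47  0.5  -1.64] maxerr 0.0
[ 1.12  0.83 -1.07  2.3   2.35  0.39 -1.6 ] maxerr 0.0
[ 1.08  0.73 -1.22  2.03  0.91  0.84 -0.37] maxerr 0.1
35
[ 0.56  0.84 -0.05  1.15 -0.39  1.61  0.84] maxerr 0.0
[ 1.11  0.7  -0.31  2.03 -1.1   0.88  1.78] maxerr 0.0
[ 1.24  0.58 -0.79  2.27 -1.1   0.23  1.98] maxerr 14.6
[ 0.95  0.63 -0.61  2.13 -1.1   0.23  1.87] maxerr 15.3
[ 0.78  0.6  -0.45  2.12 -1.1   0.23  1.79] maxerr 14.7
[ 0.01  0.47  0.43  2.06 -0.56  0.58  1.09] maxerr 9.7
```

```bash
cat > t.py <<'E'
from sim import *
q0=np.array(D[3][0])
for x0,lat,x1,th in((-10,-35,-10,40),(10,-30,-10,40),(0,-40,-10,42)):
    print(x0,lat,x1)
    q=run(q0,[(*tilt(x0,30,140,0,lat),6),(*tilt(x0,30,140,th,lat),8),(*tilt(x1,30,120,th,0),8),(*tilt(x1,30,30,th,0),4),(*tilt(56,30,18,th,0),6),(*tilt(56,30,0,th,0),6),(*tilt(20,30,0,th,0),6),(*tilt(-90,30,0,10,0),16)])
    print("2nd");q=run(q,[(*tilt(-90,30,40,10,0),4),(*tilt(-60,-30,60,15,0),6),(*tilt(-10,-30,30,th,0),6),(*tilt(56,-30,18,th,0),6),(*tilt(56,-30,0,th,0),6),(*tilt(20,-30,0,th,0),6),(*tilt(-90,-30,0,10,0),16)])
E
python3 t.py
```

```text
-10 -35 -10
[-0.56  0.49  0.37  1.79  0.55  0.96 -0.32] maxerr 0.0
[ 0.84  0.4  -1.25  2.47  1.79  0.84 -1.36] maxerr 15.9
[ 1.37  0.53 -1.25  2.37  2.11  0.23 -1.49] maxerr 12.7
[ 1.34  0.81 -1.25  2.4   2.16  0.39 -1.38] maxerr 5.4
[ 1.18  0.85 -1.19  2.29  2.12  0.43 -1.38] maxerr 0.0
[ 1.17  0.91 -1.2   2.3   2.17  0.49 -1.4 ] maxerr 0.0
[ 1.25  0.91 -1.23  2.37  2.21  0.5  -1.41] maxerr 0.0
[ 1.08  0.72 -1.21  2.03  0.9   0.83 -0.36] maxerr 0.1
2nd
[ 1.11  0.66 -1.25  1.99  0.79  0.88 -0.27] maxerr 0.0
[ 1.2   0.69 -1.25  1.9   0.78  0.85 -0.12] maxerr 0.0
[ 1.43  0.86 -1.25  2.27  1.83  0.32 -0.93] maxerr 0.1
[ 1.28  0.92 -1.23  2.18  1.84  0.4  -0.97] maxerr 0.0
[ 1.28  0.97 -1.24  2.19  1.92  0.44 -1.02] maxerr 0.0
[ 1.35  0.96 -1.25  2.25  1.95  0.43 -1.03] maxerr 0.0
[ 1.16  0.8  -1.25  1.94  0.92  0.92 -0.25] maxerr 0.0
10 -30 -10
[-0.46  0.49  0.33  1.71  0.45  0.98 -0.18] maxerr 0.0
[ 0.92  0.42 -1.25  2.47  1.93  0.77 -1.44] maxerr 7.7
[ 1.37  0.53 -1.25  2.37  2.11  0.23 -1.49] maxerr 10.8
[ 1.34  0.81 -1.25  2.4   2.16  0.39 -1.38] maxerr 5.4
[ 1.18  0.85 -1.19  2.29 
[... 724 characters left out ...]
 2.41  2.47  0.23 -1.79] maxerr 18.6
[ 1.35  0.83 -1.23  2.43  2.35  0.4  -1.53] maxerr 3.7
[ 1.19  0.87 -1.17  2.32  2.3   0.44 -1.53] maxerr 0.0
[ 1.18  0.92 -1.17  2.33  2.34  0.49 -1.54] maxerr 0.0
[ 1.26  0.92 -1.19  2.4   2.38  0.5  -1.54] maxerr 0.0
[ 1.08  0.72 -1.21  2.03  0.9   0.83 -0.37] maxerr 0.1
2nd
[ 1.11  0.66 -1.25  1.99  0.79  0.88 -0.27] maxerr 0.0
[ 1.2   0.69 -1.25  1.9   0.78  0.85 -0.12] maxerr 0.0
[ 1.45  0.88 -1.25  2.3   2.    0.32 -1.07] maxerr 0.1
[ 1.3   0.94 -1.22  2.21  2.    0.39 -1.1 ] maxerr 0.0
[ 1.3   1.   -1.23  2.22  2.05  0.44 -1.12] maxerr 0.0
[ 1.37  0.99 -1.25  2.28  2.09  0.43 -1.13] maxerr 0.0
[ 1.15  0.79 -1.23  1.94  0.91  0.91 -0.24] maxerr 0.0
```

```bash
cat > t.py <<'E'
from sim import *
q0=np.array(D[3][0])
for lat in(-15,-25):
  for tm in(15,25):
    for x0 in(-10,30):
      print(lat,tm,x0)
      q=run(q0,[(*tilt(x0,-40,140,0,lat),8),(*tilt(x0,-40,140,tm,lat),5),(*tilt(-10,-30,110,tm,0),8),(*tilt(-10,-30,30,40,0),8),(*tilt(56,-30,18,40,0),6)])
E
python3 t.py
```

```text
-15 15 -10
[-0.06  0.47  0.22  1.57  0.17  1.02  0.3 ] maxerr 0.0
[0.05 0.29 0.17 1.89 0.11 0.61 0.4 ] maxerr 0.0
[ 0.37  0.4   0.01  1.75 -0.22  0.78  0.76] maxerr 0.0
[ 1.11  0.58 -0.62  2.17 -1.1   0.23  1.95] maxerr 6.6
[ 0.9   0.62 -0.5   2.07 -1.1   0.23  1.86] maxerr 6.7
-15 15 30
[-0.07  0.53  0.22  1.46  0.16  1.07  0.29] maxerr 0.0
[0.02 0.35 0.17 1.8  0.11 0.65 0.38] maxerr 0.0
[ 0.38  0.4  -0.    1.75 -0.21  0.78  0.76] maxerr 0.0
[ 1.11  0.58 -0.62  2.17 -1.1   0.23  1.95] maxerr 6.6
[ 0.9   0.62 -0.5   2.07 -1.1   0.23  1.86] maxerr 6.7
-15 25 -10
[-0.06  0.47  0.22  1.57  0.17  1.02  0.3 ] maxerr 0.0
[ 0.25  0.22  0.03  2.08 -0.05  0.33  0.63] maxerr 0.0
[ 0.64  0.35 -0.21  1.94 -0.39  0.55  0.99] maxerr 0.0
[ 1.11  0.58 -0.62  2.17 -1.1   0.23  1.95] maxerr 6.6
[ 0.9   0.62 -0.5   2.07 -1.1   0.23  1.86] maxerr 6.7
-15 25 30
[-0.07  0.53  0.22  1.46  0.16  1.07  0.29] maxerr 0.0
[ 0.19  0.28  0.05  2.01 -0.01  0.36  0.55] maxerr 0.0
[ 0.66  0.35 -0.24  1.94 -0.37  0.54  0.97] maxerr 0.0
[ 1.11  0.58 -0.62  2.17 -1.1   0.23  1.95] maxerr 6.6
[ 0.9   0.62 -0.5   2.07 -1
[... 469 characters left out ...]
8  0.73] maxerr 0.0
[ 1.11  0.58 -0.62  2.17 -1.1   0.23  1.95] maxerr 6.6
[ 0.9   0.62 -0.5   2.07 -1.1   0.23  1.86] maxerr 6.7
-25 25 -10
[-0.26  0.46  0.3   1.69  0.36  0.93  0.05] maxerr 0.0
[-0.04  0.21  0.18  2.21  0.85  0.23 -0.33] maxerr 0.1
[ 0.96  0.41 -0.68  1.93  0.01  0.52  0.62] maxerr 0.0
[ 1.11  0.58 -0.62  2.17 -1.1   0.23  1.95] maxerr 6.6
[ 0.9   0.62 -0.5   2.07 -1.1   0.23  1.86] maxerr 6.7
-25 25 30
[-0.26  0.52  0.3   1.58  0.33  0.98  0.07] maxerr 0.0
[-0.17  0.27  0.31  2.13  0.65  0.23 -0.15] maxerr 0.1
[ 0.87  0.38 -0.54  1.94 -0.12  0.52  0.74] maxerr 0.0
[ 1.11  0.58 -0.62  2.17 -1.1   0.23  1.95] maxerr 6.6
[ 0.9   0.62 -0.5   2.07 -1.1   0.23  1.86] maxerr 6.7
```

```bash
cat > t.py <<'E'
from sim import *
import sim
q0=np.array(D[3][0])
def emax(q,wps):
    p,R=fk3(q,LM3); em=[]
    for (p1,R1,n) in wps:
        dr=(R.inv()*R1).as_rotvec(); e=0
        for i in range(1,n+1):
            q,a,b=ik(q,p+(p1-p)*i/n,R*Ro.from_rotvec(dr*i/n)); e=max(e,a,b)
        p,R=p1,R1; em.append(round(e,1))
    return q,em
for lat in(-22,-30):
  for tm in(32,40):
    for x0 in(40,70):
     for y0 in(-40,-100):
      for lf in (0,-10):
       q,em=emax(q0,[(*tilt(x0,y0,140,0,lat),6),(*tilt(x0,y0,140,tm,lat),6),(*tilt(x0-20,y0,130,tm,lf),5),(*tilt(-10,-30,100,tm,lf),5),(*tilt(-10,-30,30,38,0),6),(*tilt(56,-30,18,40,0),6)])
       print(lat,tm,x0,y0,lf,em,q.round(2))
E
python3 t.py
```

```text
-22 32 40 -40 0 [np.float64(0.0), np.float64(0.2), np.float64(0.1), np.float64(0.0), np.float64(0.1), np.float64(0.0)] [ 1.29  0.93 -1.24  2.18  1.83  0.41 -0.96]
-22 32 40 -40 -10 [np.float64(0.0), np.float64(0.2), np.float64(0.0), np.float64(0.0), np.float64(0.0), np.float64(0.0)] [ 1.27  0.9  -1.2   2.18  1.86  0.37 -1.  ]
-22 32 40 -100 0 [np.float64(0.0), np.float64(0.2), np.float64(0.1), np.float64(0.0), np.float64(0.1), np.float64(0.0)] [ 1.29  0.93 -1.24  2.18  1.83  0.41 -0.96]
-22 32 40 -100 -10 [np.float64(0.0), np.float64(0.2), np.float64(0.0), np.float64(0.0), np.float64(0.0), np.float64(0.0)] [ 1.27  0.9  -1.2   2.18  1.86  0.37 -1.  ]
-22 32 70 -40 0 [np.float64(0.0), np.float64(0.2), np.float64(0.1), np.float64(0.0), np.float64(0.1), np.float64(0.0)] [ 1.29  0.93 -1.24  2.18  1.83  0.41 -0.96]
-22 32 70 -40 -10 [np.float64(0.0), np.float64(0.2), np.float64(0.0), np.float64(0.0), np.float64(0.0), np.float64(0.0)] [ 1.27  0.9  -1.2   2.18  1.86  0.37 -1.  ]
-22 32 70 -100 0 [np.float64(0.0), np.float64(0.3), np.float64(0.0), np.float64(0.0), np.float64(0.1), np.float64(
[... 3463 characters left out ...]
 1.27  0.9  -1.19  2.18  1.86  0.36 -1.01]
-30 40 70 -40 0 [np.float64(0.0), np.float64(0.2), np.float64(0.2), np.float64(1.0), np.float64(0.5), np.float64(0.0)] [ 1.29  0.93 -1.24  2.18  1.83  0.41 -0.96]
-30 40 70 -40 -10 [np.float64(0.0), np.float64(0.2), np.float64(0.2), np.float64(0.0), np.float64(0.0), np.float64(0.0)] [ 1.27  0.9  -1.19  2.18  1.86  0.36 -1.01]
-30 40 70 -100 0 [np.float64(0.0), np.float64(0.2), np.float64(0.1), np.float64(1.0), np.float64(0.5), np.float64(0.0)] [ 1.29  0.93 -1.24  2.18  1.83  0.41 -0.96]
-30 40 70 -100 -10 [np.float64(0.0), np.float64(0.2), np.float64(0.1), np.float64(0.0), np.float64(0.0), np.float64(0.0)] [ 1.27  0.9  -1.19  2.18  1.86  0.36 -1.01]
```

```bash
cat > t.py <<'E'
from sim import *
p,R,s=st(); q=s["qpos"]
for k,(a,n) in enumerate((((50,-40,150,0,-30),6),((50,-40,150,35,-30),14),((30,-40,140,35,-10),8),((-10,-30,100,35,-10),4),((-10,-30,35,38,0),6))):
    qs=[q]
    p1,R1=tilt(*a); dr=(R.inv()*R1).as_rotvec()
    for i in range(1,n+1): qs.append(ik(qs[-1],p+(p1-p)*i/n,R*Ro.from_rotvec(dr*i/n))[0])
    q=qs[-1]; print(a,q.round(2),"max rad/s",(abs(np.diff(qs,axis=0)).max(0)*8).round(2))
    o,p,R=rows(p,R,p1,R1,n,0); show(o)
E
python3 t.py
```

```text
(50, -40, 150, 0, -30) [-0.34  0.55  0.35  1.56  0.4   0.99 -0.02] max rad/s [0.67 0.27 0.34 0.19 0.64 0.21 0.77]
6 [{"dx":0.001,"dy":0.059,"dz":-0.016,"ax":0.001,"ay":-0.056,"az":0.001,"gripper":0},{"dx":-0.001,"dy":0.06,"dz":-0.016,"ax":0.001,"ay":-0.055,"az":0.0,"gripper":0},{"dx":-0.002,"dy":0.059,"dz":-0.016,"ax":0.001,"ay":-0.056,"az":0.001,"gripper":0},{"dx":-0.004,"dy":0.059,"dz":-0.016,"ax":0.001,"ay":-0.055,"az":0.001,"gripper":0},{"dx":-0.005,"dy":0.059,"dz":-0.015,"ax":0.0,"ay":-0.056,"az":0.001,"gripper":0},{"dx":-0.006,"dy":0.06,"dz":-0.016,"ax":0.001,"ay":-0.056,"az":0.0,"gripper":0}]
(50, -40, 150, 35, -30) [ 0.22  0.27 -0.16  2.32  2.26  0.32 -1.69] max rad/s [1.37 0.25 1.44 0.5  3.19 0.73 3.  ]
14 [{"dx":0.0,"dy":-0.021,"dz":0.007,"ax":-0.028,"ay":0.0,"az":0.0,"gripper":0},{"dx":0.0,"dy":-0.02,"dz":0.005,"ax":-0.028,"ay":0.0,"az":0.0,"gripper":0},{"dx":0.0,"dy":-0.022,"dz":0.005,"ax":-0.027,"ay":0.0,"az":0.0,"gripper":0},{"dx":0.0,"dy":-0.021,"dz":0.004,"ax":-0.028,"ay":0.0,"az":0.0,"gripper":0},{"dx":0.0,"dy":-0.021,"dz":0.002,"ax":-0.028,"ay":0.0,"az":0.0,"gripper
[... 1794 characters left out ...]
"gripper":0},{"dx":0.014,"dy":-0.045,"dz":0.007,"ax":0.0,"ay":0.0,"az":-0.0,"gripper":0}]
(-10, -30, 35, 38, 0) [ 1.37  0.76 -1.15  2.24  1.66  0.23 -0.82] max rad/s [0.15 0.37 0.08 0.05 0.5  0.   0.35]
6 [{"dx":-0.005,"dy":-0.025,"dz":0.03,"ax":-0.005,"ay":0.015,"az":0.011,"gripper":0},{"dx":-0.007,"dy":-0.026,"dz":0.03,"ax":-0.006,"ay":0.015,"az":0.011,"gripper":0},{"dx":-0.007,"dy":-0.025,"dz":0.029,"ax":-0.005,"ay":0.015,"az":0.011,"gripper":0},{"dx":-0.009,"dy":-0.026,"dz":0.029,"ax":-0.006,"ay":0.015,"az":0.011,"gripper":0},{"dx":-0.01,"dy":-0.026,"dz":0.028,"ax":-0.005,"ay":0.014,"az":0.011,"gripper":0},{"dx":-0.01,"dy":-0.026,"dz":0.028,"ax":-0.006,"ay":0.015,"az":0.011,"gripper":0}]
```

Emit:
step_arm(plan=[{"dx":0.001,"dy":0.059,"dz":-0.016,"ax":0.001,"ay":-0.056,"az":0.001,"gripper":0},{"dx":-0.001,"dy":0.06,"dz":-0.016,"ax":0.001,"ay":-0.055,"az":0.0,"gripper":0},{"dx":-0.002,"dy":0.059,"dz":-0.016,"ax":0.001,"ay":-0.056,"az":0.001,"gripper":0},{"dx":-0.004,"dy":0.059,"dz":-0.016,"ax":0.001,"ay":-0.055,"az":0.001,"gripper":0},{"dx":-0.005,"dy":0.059,"dz":-0.015,"ax":0.0,"ay":-0.056,"az":0.001,"gripper":0},{"dx":-0.006,"dy":0.06,"dz":-0.016,"ax":0.001,"ay":-0.056,"az":0.0,"gripper":0},{"dx":0,"dy":-0.021,"dz":0.007,"ax":-0.028,"ay":0,"az":0,"gripper":0},{"dx":0,"dy":-0.021,"dz":0.005,"ax":-0.028,"ay":0,"az":0,"gripper":0},{"dx":0,"dy":-0.021,"dz":0.005,"ax":-0.028,"ay":0,"az":0,"gripper":0},{"dx":0,"dy":-0.021,"dz":0.004,"ax":-0.028,"ay":0,"az":0,"gripper":0},{"dx":0,"dy":-0.021,"dz":0.002,"ax":-0.028,"ay":0,"az":0,"gripper":0},{"dx":0,"dy":-0.021,"dz":0.002,"ax":-0.028,"ay":0,"az":0,"gripper":0},{"dx":0,"dy":-0.021,"dz":0.001,"ax":-0.028,"ay":0,"az":0,"gripper":0},{"dx":0,"dy":-0.021,"dz":0,"ax":-0.028,"ay":0,"az":0,"gripper":0},{"dx":0,"dy":-0.021,"dz":-0.001,"ax":-0.028,"ay":0,"az":0,"gripper":0},{"dx":0,"dy":-0.021,"dz":-0.002,"ax":-0.028,"ay":0,"az":0,"gripper":0},{"dx":0,"dy":-0.021,"dz":-0.002,"ax":-0.028,"ay":0,"az":0,"gripper":0},{"dx":0,"dy":-0.022,"dz":-0.004,"ax":-0.028,"ay":0,"az":0,"gripper":0},{"dx":0,"dy":-0.021,"dz":-0.005,"ax":-0.028,"ay":0,"az":0,"gripper":0},{"dx":0,"dy":-0.021,"dz":-0.005,"ax":-0.028,"ay":0,"az":0,"gripper":0}])

```text
clock: 10.45
eef_pos: [576.1, -153.2, 301.2]
tool_rot: [2.573, 0.526, 1.809]
force: [-0.3, -0.9, -1.9]
width: 22.9
gripper_force: 60.6
```

```bash
cat > t.py <<'E'
from sim import *
import sys,json
def go(wps,g=0,prt=True,start=None):
    p,R,s=st(); q=s["qpos"]; print("now",p.round(1),s["tool_rot"].round(3),"q",q.round(2),"F",s["force"].round(1),"fk",(fk3(q,LM3)[0]-p).round(1))
    Rs=R*Rdown(np.pi/2).inv(); e=Ro.from_euler('z',-YS).apply(p+R.apply([0,0,150.6])-C); print("edge stn",e.round(1),"tool dir stn",Ro.from_euler('z',-YS).apply(R.apply([0,0,1])).round(3))
    if start is not None: p,R=start
    for a,n in wps:
        qs=[q]; p1,R1=tilt(*a); dr=(R.inv()*R1).as_rotvec(); em=0
        for i in range(1,n+1): x=ik(qs[-1],p+(p1-p)*i/n,R*Ro.from_rotvec(dr*i/n)); qs.append(x[0]); em=max(em,x[1],x[2])
        q=qs[-1]; print(a,q.round(2),"rad/s",round(abs(np.diff(qs,axis=0)).max()*8,2),"err",round(em,1))
        o,p,R=rows(p,R,p1,R1,n,g); show(o)
if __name__=="__main__": go(eval(sys.argv[1]))
E
python3 t.py "[((30,-40,140,35,-10),10),((-10,-30,100,33,-10),5),((-10,-30,35,36,0),6),((56,-30,18,40,0),8)]"
```

```text
now [ 576.1 -153.2  301.2] [2.573 0.526 1.809] q [ 0.06  0.27  0.02  2.29  2.08  0.27 -1.54] F [-0.3 -0.9 -1.9] fk [2.6 1.2 1.3]
edge stn [ 42.3 -47.3 146.4] tool dir stn [ 0.535 -0.426 -0.729]
(30, -40, 140, 35, -10) [ 1.26  0.49 -1.18  2.12  1.05  0.33 -0.36] rad/s 1.68 err 0.1
10 [{"dx":-0.011,"dy":-0.007,"dz":0.001,"ax":-0.003,"ay":0.019,"az":0.012,"gripper":0},{"dx":-0.011,"dy":-0.008,"dz":-0.0,"ax":-0.003,"ay":0.019,"az":0.012,"gripper":0},{"dx":-0.012,"dy":-0.006,"dz":-0.0,"ax":-0.002,"ay":0.018,"az":0.012,"gripper":0},{"dx":-0.011,"dy":-0.007,"dz":-0.001,"ax":-0.003,"ay":0.019,"az":0.012,"gripper":0},{"dx":-0.012,"dy":-0.007,"dz":-0.001,"ax":-0.003,"ay":0.019,"az":0.013,"gripper":0},{"dx":-0.012,"dy":-0.006,"dz":-0.001,"ax":-0.003,"ay":0.019,"az":0.012,"gripper":0},{"dx":-0.012,"dy":-0.006,"dz":-0.002,"ax":-0.003,"ay":0.018,"az":0.012,"gripper":0},{"dx":-0.011,"dy":-0.006,"dz":-0.002,"ax":-0.003,"ay":0.019,"az":0.012,"gripper":0},{"dx":-0.012,"dy":-0.005,"dz":-0.002,"ax":-0.002,"ay":0.019,"az":0.012,"gripper":0},{"dx":-0.012,"dy":-0.006,"dz":-0.003,"ax":-0.003,"ay":0.019,"az"
[... 1078 characters left out ...]
:0}]
(56, -30, 18, 40, 0) [ 1.27  0.9  -1.21  2.18  1.85  0.38 -0.99] rad/s 0.63 err 0.0
8 [{"dx":-0.0,"dy":0.014,"dz":0.022,"ax":-0.006,"ay":0.0,"az":0.0,"gripper":0},{"dx":-0.0,"dy":0.013,"dz":0.022,"ax":-0.005,"ay":0.0,"az":0.0,"gripper":0},{"dx":-0.0,"dy":0.014,"dz":0.022,"ax":-0.006,"ay":0.0,"az":0.0,"gripper":0},{"dx":-0.0,"dy":0.013,"dz":0.023,"ax":-0.005,"ay":0.0,"az":0.0,"gripper":0},{"dx":-0.0,"dy":0.013,"dz":0.022,"ax":-0.006,"ay":0.0,"az":0.0,"gripper":0},{"dx":-0.0,"dy":0.012,"dz":0.023,"ax":-0.006,"ay":0.0,"az":0.0,"gripper":0},{"dx":-0.0,"dy":0.013,"dz":0.022,"ax":-0.005,"ay":0.0,"az":0.0,"gripper":0},{"dx":-0.0,"dy":0.012,"dz":0.023,"ax":-0.006,"ay":0.0,"az":0.0,"gripper":0}]
```

Emit:
step_arm(plan=[{"dx":-0.011,"dy":-0.007,"dz":0.001,"ax":-0.003,"ay":0.019,"az":0.012,"gripper":0},{"dx":-0.011,"dy":-0.007,"dz":0,"ax":-0.003,"ay":0.019,"az":0.012,"gripper":0},{"dx":-0.012,"dy":-0.007,"dz":0,"ax":-0.003,"ay":0.019,"az":0.012,"gripper":0},{"dx":-0.011,"dy":-0.007,"dz":-0.001,"ax":-0.003,"ay":0.019,"az":0.012,"gripper":0},{"dx":-0.012,"dy":-0.007,"dz":-0.001,"ax":-0.003,"ay":0.019,"az":0.012,"gripper":0},{"dx":-0.012,"dy":-0.006,"dz":-0.001,"ax":-0.003,"ay":0.019,"az":0.012,"gripper":0},{"dx":-0.012,"dy":-0.006,"dz":-0.002,"ax":-0.003,"ay":0.018,"az":0.012,"gripper":0},{"dx":-0.011,"dy":-0.006,"dz":-0.002,"ax":-0.003,"ay":0.019,"az":0.012,"gripper":0},{"dx":-0.012,"dy":-0.006,"dz":-0.002,"ax":-0.003,"ay":0.019,"az":0.012,"gripper":0},{"dx":-0.012,"dy":-0.006,"dz":-0.003,"ax":-0.003,"ay":0.019,"az":0.012,"gripper":0},{"dx":0.011,"dy":-0.033,"dz":0.005,"ax":0.004,"ay":0,"az":0,"gripper":0},{"dx":0.011,"dy":-0.032,"dz":0.006,"ax":0.005,"ay":0,"az":0,"gripper":0},{"dx":0.011,"dy":-0.033,"dz":0.006,"ax":0.004,"ay":0,"az":0,"gripper":0},{"dx":0.012,"dy":-0.033,"dz":0.006,"ax":0.005,"ay":0,"az":0,"gripper":0},{"dx":0.011,"dy":-0.032,"dz":0.006,"ax":0.004,"ay":0,"az":0,"gripper":0},{"dx":0,"dy":0,"dz":0,"ax":0,"ay":0,"az":0,"gripper":0}])

```text
clock: 12.45
eef_pos: [530.7, -190.8, 268.8]
tool_rot: [2.566, 0.177, 1.818]
force: [0.8, -0.8, -3.2]
width: 23.0
gripper_force: 60.7
```

```bash
python3 t.py "[((-10,-30,35,37,0),8),((-10,-30,35,37,0),1)]"
```

```text
now [ 530.7 -190.8  268.8] [2.566 0.177 1.818] q [ 1.23  0.47 -1.08  2.22  1.25  0.25 -0.55] F [ 0.8 -0.8 -3.2] fk [ 0.7 -2.2  0.6]
edge stn [ -9.4 -30.7  99.5] tool dir stn [ 0.545 -0.147 -0.825]
(-10, -30, 35, 37, 0) [ 1.35  0.74 -1.14  2.23  1.55  0.23 -0.72] rad/s 0.43 err 0.0
8 [{"dx":-0.004,"dy":-0.019,"dz":0.023,"ax":-0.006,"ay":0.011,"az":0.008,"gripper":0},{"dx":-0.004,"dy":-0.02,"dz":0.022,"ax":-0.005,"ay":0.012,"az":0.009,"gripper":0},{"dx":-0.005,"dy":-0.02,"dz":0.023,"ax":-0.006,"ay":0.011,"az":0.008,"gripper":0},{"dx":-0.006,"dy":-0.019,"dz":0.022,"ax":-0.005,"ay":0.012,"az":0.008,"gripper":0},{"dx":-0.006,"dy":-0.02,"dz":0.021,"ax":-0.006,"ay":0.011,"az":0.008,"gripper":0},{"dx":-0.007,"dy":-0.02,"dz":0.022,"ax":-0.005,"ay":0.012,"az":0.009,"gripper":0},{"dx":-0.008,"dy":-0.02,"dz":0.021,"ax":-0.006,"ay":0.011,"az":0.008,"gripper":0},{"dx":-0.008,"dy":-0.02,"dz":0.021,"ax":-0.005,"ay":0.012,"az":0.008,"gripper":0}]
(-10, -30, 35, 37, 0) [ 1.35  0.74 -1.14  2.23  1.55  0.23 -0.72] rad/s 0.0 err 0.0
1 [{"dx":-0.0,"dy":-0.0,"dz":-0.0,"ax":-0.0,"ay":-0.0,"az":0.0,"gripper":0}]
```

Emit:
step_arm(plan=[{"dx":-0.004,"dy":-0.019,"dz":0.023,"ax":-0.006,"ay":0.011,"az":0.008,"gripper":0},{"dx":-0.004,"dy":-0.02,"dz":0.022,"ax":-0.005,"ay":0.012,"az":0.009,"gripper":0},{"dx":-0.005,"dy":-0.02,"dz":0.023,"ax":-0.006,"ay":0.011,"az":0.008,"gripper":0},{"dx":-0.006,"dy":-0.019,"dz":0.022,"ax":-0.005,"ay":0.012,"az":0.008,"gripper":0},{"dx":-0.006,"dy":-0.02,"dz":0.021,"ax":-0.006,"ay":0.011,"az":0.008,"gripper":0},{"dx":-0.007,"dy":-0.02,"dz":0.022,"ax":-0.005,"ay":0.012,"az":0.009,"gripper":0},{"dx":-0.008,"dy":-0.02,"dz":0.021,"ax":-0.006,"ay":0.011,"az":0.008,"gripper":0},{"dx":-0.008,"dy":-0.02,"dz":0.021,"ax":-0.005,"ay":0.012,"az":0.008,"gripper":0},{"dx":0,"dy":0,"dz":0,"ax":0,"ay":0,"az":0,"gripper":0}])

```text
clock: 13.58
eef_pos: [528.3, -215.6, 200.2]
tool_rot: [2.494, -0.003, 1.812]
force: [0.5, 0.8, -3.2]
width: 23.2
gripper_force: 60.7
```

```bash
cat > chips.py <<'E'
from h import *
def chips():
    im=ctrl.get_image("scene"); Q=pts(im); c=im["color"].astype(int)
    S=Ro.from_euler('z',-YS).apply((Q-C).reshape(-1,3)).reshape(Q.shape)
    m=(abs(S[...,1])<88)&(S[...,0]<74)&(S[...,0]>-72)&(S[...,2]>-4)&(S[...,2]<16)&(c.max(-1)<105)
    k,l,s,cen=cv2.connectedComponentsWithStats(m.astype(np.uint8))
    for i in range(1,k):
        if s[i,4]>15: P=S[l==i]; print("dark",cen[i].round(),s[i,4],P.mean(0).round(1),P.min(0).round(),P.max(0).round())
    return im
E
python3 - <<'E'
from chips import *
im=chips(); cv2.imwrite("pics/s3.png",cv2.resize(im["color"][170:370,110:350],(720,600))[:,:,::-1])
Q=pts(im); p,R,s=st(); T=(Q-p)@R.as_matrix(); print((p,s["force"]))
m=(abs(T[...,0])<44)&(abs(T[...,1])<8)&(T[...,2]>120)&(T[...,2]<158)
S=Ro.from_euler('z',-YS).apply((Q[m]-C)); P=T[m]
for a in(-1,0,1):
    k=(P[:,0]>a*30-14)&(P[:,0]<a*30+14); 
    if k.any(): print(a,"lowest h",np.percentile(S[k,2],2).round(1),"max toolz",np.percentile(P[k,2],98).round(1),"stn x at edge",np.percentile(S[k,0],98).round(1))
E
python3 t.py "[((56,-30,18,42,0),8),((56,-30,4,42,0),4)]"
```

```text
dark [239. 272.] 65 [25.2 55.2  4.4] [13. 45. -4.] [35. 72. 11.]
dark [213. 274.] 67 [-13.1  15.3   3.8] [-24.   5.  -2.] [-5. 27.  8.]
dark [203. 303.] 84 [ 24.3 -43.9   4.2] [ 14. -55.  -3.] [ 35. -30.   7.]
(array([ 528.70527044, -214.93024765,  200.96588024]), array([-0.14963556,  0.61073255, -2.7591225 ]))
-1 lowest h 43.3 max toolz 140.7 stn x at edge -14.0
0 lowest h 42.7 max toolz 141.1 stn x at edge -14.3
1 lowest h 43.0 max toolz 140.7 stn x at edge -14.2
now [ 528.7 -214.9  201. ] [ 2.493e+00 -2.000e-03  1.813e+00] q [ 1.37  0.76 -1.16  2.22  1.51  0.25 -0.67] F [-0.1  0.6 -2.8] fk [ 0.8 -3.6 -0. ]
edge stn [ -8.3 -31.5  36. ] tool dir stn [ 0.604  0.001 -0.797]
(56, -30, 18, 42, 0) [ 1.31  0.96 -1.25  2.21  1.97  0.41 -1.07] rad/s 0.87 err 0.0
8 [{"dx":0.001,"dy":0.012,"dz":0.022,"ax":-0.007,"ay":-0.0,"az":-0.0,"gripper":0},{"dx":0.0,"dy":0.011,"dz":0.023,"ax":-0.006,"ay":-0.0,"az":-0.0,"gripper":0},{"dx":0.001,"dy":0.011,"dz":0.022,"ax":-0.007,"ay":-0.0,"az":-0.001,"gripper":0},{"dx":0.001,"dy":0.011,"dz":0.023,"ax":-0.007,"ay":-0.0,"az":0.0,"gripper":0},{"dx":0.0,"dy":0.01,"dz":0.023,"ax":-0.007,"ay":-0.0,"az":-0.0,"gripper":0},{"dx":0.001,"dy":0.011,"dz":0.023,"ax":-0.006,"ay":-0.0,"az":-0.0,"gripper":0},{"dx":0.001,"dy":0.01,"dz":0.023,"ax":-0.007,"ay":-0.0,"az":-0.001,"gripper":0},{"dx":0.0,"dy":0.01,"dz":0.023,"ax":-0.007,"ay":-0.0,"az":0.0,"gripper":0}]
(56, -30, 4, 42, 0) [ 1.31  1.   -1.25  2.22  2.02  0.45 -1.1 ] rad/s 0.11 err 0.0
4 [{"dx":0.0,"dy":-0.008,"dz":0.009,"ax":0.0,"ay":-0.0,"az":0.0,"gripper":0},{"dx":0.0,"dy":-0.008,"dz":0.008,"ax":0.0,"ay":-0.0,"az":0.0,"gripper":0},{"dx":0.0,"dy":-0.008,"dz":0.009,"ax":0.0,"ay":-0.0,"az":0.0,"gripper":0},{"dx":0.0,"dy":-0.008,"dz":0.009,"ax":0.0,"ay":-0.0,"az":0.0,"gripper":0}]
```

View pics/s3.png

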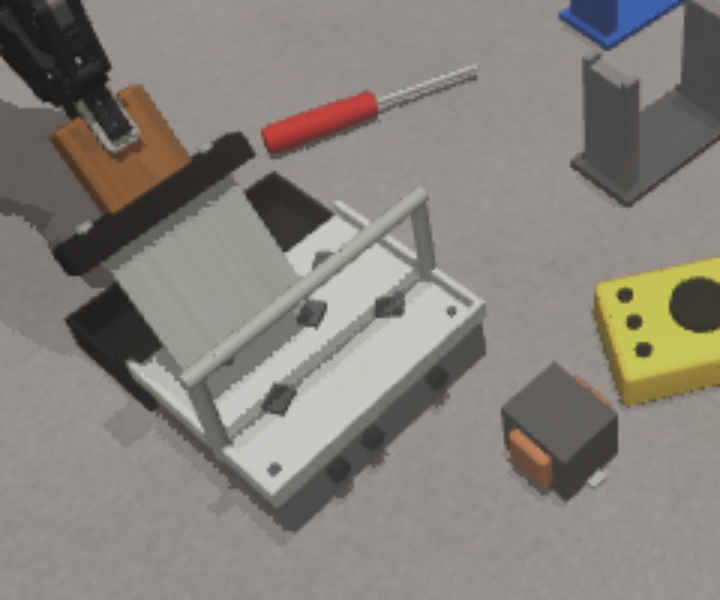

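The blade leans 37° and its lower end is just passing beneath the rail line (rail from about (190,380) to (425,195)). The two far offcuts are at (280,398) and (390,305). Now going in under the rail.

Emit:
step_arm(plan=[{"dx":0.001,"dy":0.012,"dz":0.022,"ax":-0.007,"ay":0,"az":0,"gripper":0},{"dx":0,"dy":0.011,"dz":0.023,"ax":-0.006,"ay":0,"az":0,"gripper":0},{"dx":0.001,"dy":0.011,"dz":0.022,"ax":-0.007,"ay":0,"az":0,"gripper":0},{"dx":0.001,"dy":0.011,"dz":0.023,"ax":-0.007,"ay":0,"az":0,"gripper":0},{"dx":0,"dy":0.01,"dz":0.023,"ax":-0.007,"ay":0,"az":0,"gripper":0},{"dx":0.001,"dy":0.011,"dz":0.023,"ax":-0.006,"ay":0,"az":0,"gripper":0},{"dx":0.001,"dy":0.01,"dz":0.023,"ax":-0.007,"ay":0,"az":0,"gripper":0},{"dx":0,"dy":0.01,"dz":0.023,"ax":-0.007,"ay":0,"az":0,"gripper":0},{"dx":0,"dy":-0.008,"dz":0.009,"ax":0,"ay":0,"az":0,"gripper":0},{"dx":0,"dy":-0.008,"dz":0.008,"ax":0,"ay":0,"az":0,"gripper":0},{"dx":0,"dy":-0.008,"dz":0.009,"ax":0,"ay":0,"az":0,"gripper":0},{"dx":0,"dy":0,"dz":0,"ax":0,"ay":0,"az":0,"gripper":0}])

```text
clock: 15.12
eef_pos: [581.0, -200.3, 164.5]
tool_rot: [2.409, -0.001, 1.813]
force: [-0.3, 0.9, -3.1]
width: 23.0
gripper_force: 60.6
```

```bash
python3 - <<'E'
from chips import *
im=chips(); cv2.imwrite("pics/s4.png",cv2.resize(im["color"][220:350,120:290],(720,552))[:,:,::-1])
E
python3 t.py "[]"
```

```text
dark [239. 272.] 65 [25.3 55.1  4.6] [15. 45. -1.] [35. 70. 12.]
now [ 581.1 -200.2  164.7] [ 2.408e+00 -1.000e-03  1.814e+00] q [ 1.3   0.96 -1.21  2.21  2.04  0.4  -1.12] F [ 0.3  1.  -4.1] fk [ 1.3 -3.1  0.4]
edge stn [ 55.9 -30.    7.8] tool dir stn [ 0.669 -0.    -0.743]
```

View pics/s4.png

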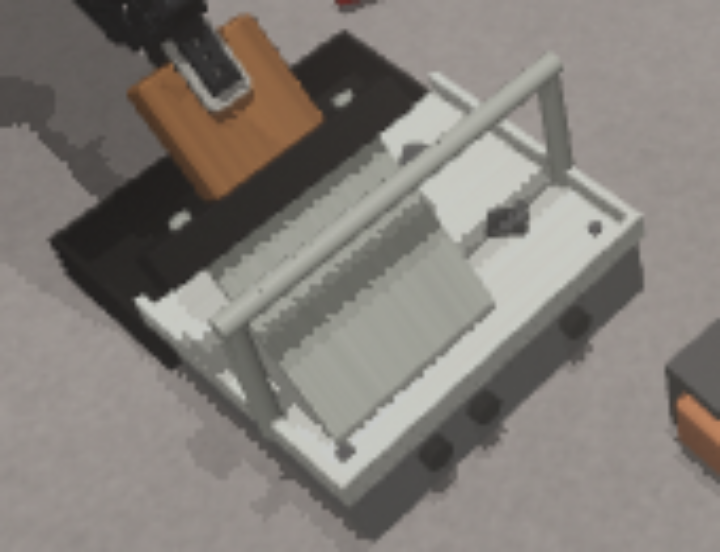

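The picture shows the blade edge behind the offcuts on the -y side, running from about (345,440) to (490,300) and clear of the rail, posts and rim. Now lowering gently.

Emit:
step_arm(plan=[{"dx":0,"dy":-0.002,"dz":0.003,"ax":0,"ay":0,"az":0,"gripper":0},{"dx":0,"dy":-0.002,"dz":0.003,"ax":0,"ay":0,"az":0,"gripper":0},{"dx":0,"dy":-0.002,"dz":0.003,"ax":0,"ay":0,"az":0,"gripper":0},{"dx":0,"dy":-0.002,"dz":0.003,"ax":0,"ay":0,"az":0,"gripper":0},{"dx":0,"dy":0,"dz":0,"ax":0,"ay":0,"az":0,"gripper":0}])

```text
clock: 15.8
eef_pos: [581.8, -200.0, 160.4]
tool_rot: [2.408, -0.001, 1.814]
force: [0.5, -1.2, -3.1]
width: 23.1
gripper_force: 60.6
```

Emit:
step_arm(plan=[{"dx":0,"dy":-0.002,"dz":0.002,"ax":0,"ay":0,"az":0,"gripper":0},{"dx":0,"dy":0,"dz":0,"ax":0,"ay":0,"az":0,"gripper":0}])

```text
clock: 16.05
eef_pos: [581.8, -200.1, 159.7]
tool_rot: [2.408, -0.001, 1.814]
force: [0.6, -0.7, -2.4]
width: 23.1
gripper_force: 60.7
```

Emit:
step_arm(plan=[{"dx":0,"dy":-0.002,"dz":0.002,"ax":0,"ay":0,"az":0,"gripper":0},{"dx":0,"dy":0,"dz":0,"ax":0,"ay":0,"az":0,"gripper":0}])

```text
clock: 16.3
eef_pos: [582.0, -200.0, 159.4]
tool_rot: [2.407, -0.0, 1.814]
force: [-2.2, -0.8, 1.5]
width: 23.3
gripper_force: 61.5
```

Contact: Fz went from -3 to about +1.5, so roughly 4.5 N of press. Now the draw, compensating for the corner as the lean comes off.

```bash
cat > pull.py <<'E'
from h import *
from sim import tilt
import sys
# usage: x1 th1 n [dh] : from measured pose, edge drawn to x1 with lean th1 over n rows, press change dh mm (down negative)
def pull(x1,th1,n,dh=0.,y1=None):
    p,R,s=st(); Rz=Ro.from_euler('z',-YS)
    e=Rz.apply(p+R.apply([0,0,150.6])-C); d=Rz.apply(R.apply([0,0,1])); th=np.degrees(np.arctan2(d[0],-d[2]))
    hc=e[2]-2.5*np.sin(np.radians(th)); y1=e[1] if y1 is None else y1
    print("edge",e.round(1),"lean",th.round(2),"hc",hc.round(2),"dir y",d[1].round(4),"F",Rz.apply(s["force"]).round(1))
    R0s=tilt(0,0,0,th,0)[1]; K=R0s.inv()*R   # keep small orientation residue constant
    o=[]
    p_,R_=p,R
    for i in range(1,n+1):
        f=i/n; t=th+(th1-th)*f; h=hc+2.5*np.sin(np.radians(t))+dh*f
        pt,Rt=tilt(e[0]+(x1-e[0])*f,e[1]+(y1-e[1])*f,h,t,0)
        Rt=Rt*K; pt=C+Ro.from_euler('z',YS).apply([e[0]+(x1-e[0])*f,e[1]+(y1-e[1])*f,h])-Rt.apply([0,0,150.6])
        r,p_,R_=rows(p_,R_,pt,Rt,1,0); o+=r
    for r in o: print([r[k] for k in("dx","dy","dz","ax","ay","az")])
if __name__=="__main__": pull(*[float(a) if i!=2 else int(a) for i,a in enumerate(sys.argv[1:])])
E
python3 pull.py 24 42 8
```

```text
edge [ 57.  -30.    2.6] lean 42.07 hc 0.89 dir y -0.0004 F [-2.3 -0.2  1.5]
[-0.0, -0.01, -0.009, 0.0, -0.0, -0.0]
[-0.0, -0.01, -0.009, 0.0, -0.0, -0.0]
[-0.0, -0.01, -0.01, 0.0, -0.0, -0.0]
[-0.0, -0.011, -0.009, 0.0, -0.0, -0.0]
[-0.0, -0.01, -0.009, 0.0, -0.0, -0.0]
[-0.0, -0.01, -0.009, 0.001, -0.0, -0.0]
[-0.0, -0.01, -0.009, -0.0, -0.0, -0.0]
[-0.0, -0.01, -0.01, -0.0, -0.0, -0.0]
```

Emit:
step_arm(plan=[{"dx":0,"dy":-0.01,"dz":-0.009,"ax":0,"ay":0,"az":0,"gripper":0},{"dx":0,"dy":-0.01,"dz":-0.009,"ax":0,"ay":0,"az":0,"gripper":0},{"dx":0,"dy":-0.01,"dz":-0.009,"ax":0,"ay":0,"az":0,"gripper":0},{"dx":0,"dy":-0.01,"dz":-0.009,"ax":0,"ay":0,"az":0,"gripper":0}])

```text
clock: 16.8
eef_pos: [566.2, -203.9, 159.2]
tool_rot: [2.407, -0.001, 1.814]
force: [1.3, 0.8, 0.7]
width: 23.0
gripper_force: 60.8
```

Emit:
step_arm(plan=[{"dx":0,"dy":-0.01,"dz":-0.009,"ax":0,"ay":0,"az":0,"gripper":0},{"dx":0,"dy":-0.01,"dz":-0.009,"ax":0,"ay":0,"az":0,"gripper":0},{"dx":0,"dy":-0.01,"dz":-0.009,"ax":0,"ay":0,"az":0,"gripper":0},{"dx":0,"dy":-0.01,"dz":-0.009,"ax":0,"ay":0,"az":0,"gripper":0}])

```text
clock: 17.3
eef_pos: [550.4, -207.8, 159.1]
tool_rot: [2.408, -0.001, 1.814]
force: [1.8, -0.7, 1.0]
width: 23.1
gripper_force: 60.8
```

```bash
python3 pull.py -6 30 8 -0.2
```

```text
edge [ 24.4 -30.    2.2] lean 42.05 hc 0.55 dir y -0.0003 F [ 1.6 -1.1  1. ]
[0.0, 0.004, -0.008, 0.017, -0.0, -0.0]
[0.0, 0.003, -0.008, 0.016, -0.0, -0.0]
[0.0, 0.003, -0.008, 0.017, -0.0, -0.0]
[0.0, 0.003, -0.007, 0.017, -0.0, -0.0]
[0.0, 0.003, -0.007, 0.017, -0.0, -0.0]
[0.0, 0.003, -0.007, 0.016, -0.0, -0.0]
[0.0, 0.002, -0.006, 0.017, -0.0, -0.0]
[0.0, 0.002, -0.006, 0.017, -0.0, -0.0]
```

Emit:
step_arm(plan=[{"dx":0,"dy":0.004,"dz":-0.008,"ax":0.017,"ay":0,"az":0,"gripper":0},{"dx":0,"dy":0.003,"dz":-0.008,"ax":0.016,"ay":0,"az":0,"gripper":0},{"dx":0,"dy":0.003,"dz":-0.008,"ax":0.017,"ay":0,"az":0,"gripper":0},{"dx":0,"dy":0.003,"dz":-0.007,"ax":0.017,"ay":0,"az":0,"gripper":0}])

```text
clock: 17.8
eef_pos: [547.3, -208.6, 168.6]
tool_rot: [2.514, -0.001, 1.814]
force: [1.6, 0.3, -1.0]
width: 23.0
gripper_force: 60.6
```

Emit:
step_arm(plan=[{"dx":0,"dy":0.003,"dz":-0.007,"ax":0.017,"ay":0,"az":0,"gripper":0},{"dx":0,"dy":0.003,"dz":-0.007,"ax":0.016,"ay":0,"az":0,"gripper":0},{"dx":0,"dy":0.002,"dz":-0.006,"ax":0.017,"ay":0,"az":0,"gripper":0},{"dx":0,"dy":0.002,"dz":-0.006,"ax":0.017,"ay":0,"az":0,"gripper":0}])

```text
clock: 18.3
eef_pos: [545.8, -208.8, 176.9]
tool_rot: [2.619, -0.001, 1.814]
force: [2.3, 0.6, -0.3]
width: 22.8
gripper_force: 60.6
```

```bash
python3 pull.py -38 18 8 -0.2
```

```text
edge [ -6.1 -29.7   1.4] lean 29.94 hc 0.19 dir y 0.0002 F [ 2.3  0.  -0.3]
[0.0, 0.001, -0.006, 0.017, -0.0, 0.0]
[0.0, 0.002, -0.006, 0.016, -0.0, 0.0]
[0.0, 0.001, -0.006, 0.017, -0.0, 0.0]
[0.0, 0.001, -0.005, 0.016, -0.0, 0.0]
[0.0, 0.0, -0.005, 0.017, -0.0, 0.0]
[0.0, 0.001, -0.005, 0.017, -0.0, 0.0]
[0.0, 0.001, -0.004, 0.016, -0.0, 0.0]
[0.0, 0.0, -0.004, 0.017, -0.0, 0.0]
```

Emit:
step_arm(plan=[{"dx":0,"dy":0.001,"dz":-0.005,"ax":0.017,"ay":0,"az":0,"gripper":0},{"dx":0,"dy":0.002,"dz":-0.006,"ax":0.016,"ay":0,"az":0,"gripper":0},{"dx":0,"dy":0.001,"dz":-0.006,"ax":0.017,"ay":0,"az":0,"gripper":0},{"dx":0,"dy":0.001,"dz":-0.005,"ax":0.016,"ay":0,"az":0,"gripper":0}])

```text
clock: 18.8
eef_pos: [544.7, -209.1, 183.8]
tool_rot: [2.721, -0.001, 1.814]
force: [2.1, 0.9, -0.5]
width: 22.9
gripper_force: 60.7
```

Emit:
step_arm(plan=[{"dx":0,"dy":0,"dz":-0.005,"ax":0.017,"ay":0,"az":0,"gripper":0},{"dx":0,"dy":0.001,"dz":-0.005,"ax":0.017,"ay":0,"az":0,"gripper":0},{"dx":0,"dy":0.001,"dz":-0.004,"ax":0.016,"ay":0,"az":0,"gripper":0},{"dx":0,"dy":0,"dz":-0.004,"ax":0.017,"ay":0,"az":0,"gripper":0}])

```text
clock: 19.3
eef_pos: [543.8, -209.4, 189.2]
tool_rot: [2.826, -0.001, 1.814]
force: [2.7, 0.3, 2.0]
width: 23.0
gripper_force: 60.9
```

```bash
python3 pull.py -70 12 8 -0.2
```

```text
edge [-36.5 -29.8   1.1] lean 18.1 hc 0.29 dir y 0.0004 F [ 2.7 -0.4  2. ]
[-0.0, -0.007, -0.004, 0.008, -0.0, 0.0]
[-0.0, -0.006, -0.004, 0.009, -0.0, 0.0]
[-0.0, -0.007, -0.004, 0.008, -0.0, 0.0]
[-0.0, -0.007, -0.003, 0.009, -0.0, 0.0]
[-0.0, -0.007, -0.004, 0.008, -0.0, 0.0]
[-0.0, -0.007, -0.003, 0.009, -0.0, 0.0]
[-0.0, -0.007, -0.003, 0.008, -0.0, 0.0]
[-0.0, -0.007, -0.003, 0.009, -0.0, 0.0]
```

Emit:
step_arm(plan=[{"dx":0,"dy":-0.007,"dz":-0.004,"ax":0.008,"ay":0,"az":0,"gripper":0},{"dx":0,"dy":-0.006,"dz":-0.004,"ax":0.009,"ay":0,"az":0,"gripper":0},{"dx":0,"dy":-0.007,"dz":-0.004,"ax":0.008,"ay":0,"az":0,"gripper":0},{"dx":0,"dy":-0.007,"dz":-0.004,"ax":0.009,"ay":0,"az":0,"gripper":0}])

```text
clock: 19.8
eef_pos: [534.6, -211.8, 191.3]
tool_rot: [2.879, -0.001, 1.814]
force: [5.0, 0.5, 4.7]
width: 22.7
gripper_force: 61.2
```

Emit:
step_arm(plan=[{"dx":0,"dy":-0.007,"dz":-0.004,"ax":0.008,"ay":0,"az":0,"gripper":0},{"dx":0,"dy":-0.007,"dz":-0.003,"ax":0.009,"ay":0,"az":0,"gripper":0},{"dx":0,"dy":-0.007,"dz":-0.003,"ax":0.008,"ay":0,"az":0,"gripper":0},{"dx":0,"dy":-0.007,"dz":-0.003,"ax":0.009,"ay":0,"az":0,"gripper":0}])

```text
clock: 20.3
eef_pos: [525.9, -214.0, 193.1]
tool_rot: [2.933, -0.001, 1.814]
force: [5.6, 0.9, 5.2]
width: 22.7
gripper_force: 61.4
```

```bash
python3 pull.py -94 12 6 0
```

```text
edge [-70.6 -29.9   0.8] lean 11.96 hc 0.29 dir y 0.0002 F [ 5.7 -0.4  5.2]
[-0.0, -0.013, -0.003, -0.0, 0.0, -0.0]
[-0.0, -0.013, -0.002, -0.0, 0.0, -0.0]
[-0.0, -0.012, -0.003, -0.0, 0.0, -0.0]
[-0.0, -0.013, -0.003, -0.0, 0.0, -0.0]
[-0.0, -0.013, -0.002, -0.0, 0.0, -0.0]
[-0.0, -0.013, -0.003, -0.0, 0.0, -0.0]
```

Emit:
step_arm(plan=[{"dx":0,"dy":-0.012,"dz":-0.005,"ax":0,"ay":0,"az":0,"gripper":0},{"dx":0,"dy":-0.013,"dz":-0.003,"ax":0,"ay":0,"az":0,"gripper":0},{"dx":0,"dy":-0.013,"dz":-0.003,"ax":0,"ay":0,"az":0,"gripper":0},{"dx":0,"dy":-0.013,"dz":-0.003,"ax":0,"ay":0,"az":0,"gripper":0},{"dx":0,"dy":-0.013,"dz":-0.003,"ax":0,"ay":0,"az":0,"gripper":0},{"dx":0,"dy":-0.013,"dz":-0.003,"ax":0,"ay":0,"az":0,"gripper":0},{"dx":0,"dy":0,"dz":0,"ax":0,"ay":0,"az":0,"gripper":0}])

```text
clock: 21.18
eef_pos: [501.3, -220.2, 193.4]
tool_rot: [2.935, -0.001, 1.813]
force: [0.7, 0.4, -2.5]
width: 22.8
gripper_force: 60.4
```

```bash
python3 - <<'E'
from chips import *
im=chips()
im=ctrl.get_image("top"); cv2.imwrite("pics/t5.png",cv2.resize(im["color"][140:270,375:505],(600,600))[:,:,::-1])
E
python3 t.py "[((-90,-30,35,14,0),3),((-50,20,60,20,0),6),((-10,30,35,38,0),9),((56,30,18,42,0),8),((56,30,6,42,0),4)]"
```

```text
dark [207. 263.] 17 [-46.5  25.3   4.6] [-51.  19.   1.] [-43.  33.   7.]
dark [239. 272.] 65 [25.3 55.1  4.6] [14. 44. -3.] [35. 70. 12.]
now [ 501.9 -220.   193.6] [ 2.934e+00 -1.000e-03  1.814e+00] q [ 1.18  0.74 -1.18  1.98  0.87  0.81 -0.19] F [ 0.3  0.9 -3. ] fk [ 1.2 -1.2  1.7]
edge stn [-95.5 -29.9   1.2] tool dir stn [ 0.206  0.    -0.979]
(-90, -30, 35, 14, 0) [ 1.24  0.71 -1.25  1.97  0.82  0.82 -0.15] rad/s 0.18 err 0.0
3 [{"dx":-0.0,"dy":0.008,"dz":-0.035,"ax":-0.008,"ay":-0.0,"az":-0.0,"gripper":0},{"dx":-0.0,"dy":0.008,"dz":-0.036,"ax":-0.008,"ay":-0.0,"az":-0.001,"gripper":0},{"dx":-0.0,"dy":0.008,"dz":-0.035,"ax":-0.008,"ay":-0.0,"az":-0.0,"gripper":0}]
(-50, 20, 60, 20, 0) [ 1.21  0.62 -1.25  2.06  0.81  0.65 -0.23] rad/s 0.22 err 0.0
6 [{"dx":0.028,"dy":0.016,"dz":-0.008,"ax":-0.011,"ay":-0.0,"az":-0.0,"gripper":0},{"dx":0.028,"dy":0.016,"dz":-0.007,"ax":-0.011,"ay":-0.0,"az":-0.0,"gripper":0},{"dx":0.027,"dy":0.017,"dz":-0.007,"ax":-0.011,"ay":-0.0,"az":-0.0,"gripper":0},{"dx":0.028,"dy":0.016,"dz":-0.007,"ax":-0.011,"ay":-0.0,"az":-0.0,"gripper":0},{"dx":0.028,"d
[... 1353 characters left out ...]
dx":-0.0,"dy":0.013,"dz":0.023,"ax":-0.006,"ay":-0.0,"az":-0.0,"gripper":0},{"dx":-0.0,"dy":0.011,"dz":0.024,"ax":-0.006,"ay":-0.0,"az":-0.0,"gripper":0},{"dx":-0.0,"dy":0.012,"dz":0.023,"ax":-0.005,"ay":-0.0,"az":-0.0,"gripper":0},{"dx":-0.0,"dy":0.012,"dz":0.023,"ax":-0.006,"ay":-0.0,"az":-0.0,"gripper":0}]
(56, 30, 6, 42, 0) [ 1.21  0.96 -1.25  2.33  2.22  0.54 -1.41] rad/s 0.07 err 0.0
4 [{"dx":-0.0,"dy":-0.007,"dz":0.008,"ax":0.0,"ay":-0.0,"az":-0.0,"gripper":0},{"dx":-0.0,"dy":-0.007,"dz":0.007,"ax":0.0,"ay":-0.0,"az":-0.0,"gripper":0},{"dx":-0.0,"dy":-0.006,"dz":0.008,"ax":0.0,"ay":-0.0,"az":-0.0,"gripper":0},{"dx":-0.0,"dy":-0.007,"dz":0.007,"ax":0.0,"ay":-0.0,"az":-0.0,"gripper":0}]
```

View pics/t5.png

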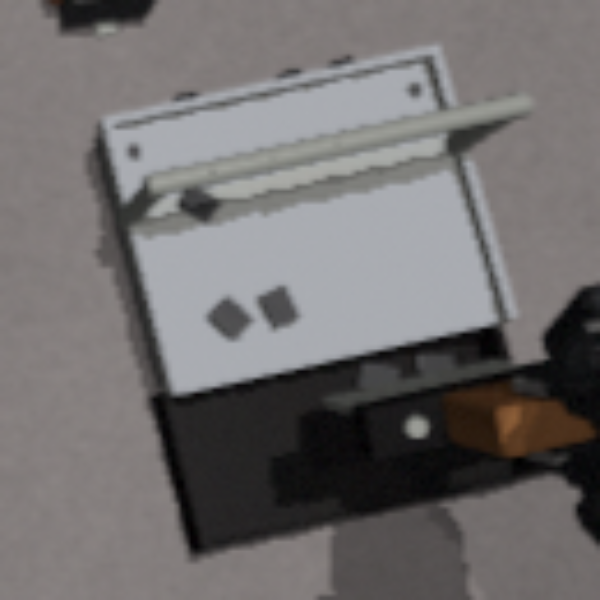

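The picture shows two offcuts gone from the plate into the tray, with three left at (200,205), (230,320) and (280,308). They lie at station y 19..70, so the second stroke goes at y=32.

Emit:
step_arm(plan=[{"dx":0,"dy":0.008,"dz":-0.035,"ax":-0.008,"ay":0,"az":0,"gripper":0},{"dx":0,"dy":0.008,"dz":-0.036,"ax":-0.008,"ay":0,"az":0,"gripper":0},{"dx":0,"dy":0.008,"dz":-0.035,"ax":-0.008,"ay":0,"az":0,"gripper":0},{"dx":0.028,"dy":0.016,"dz":-0.008,"ax":-0.011,"ay":0,"az":0,"gripper":0},{"dx":0.028,"dy":0.016,"dz":-0.007,"ax":-0.011,"ay":0,"az":0,"gripper":0},{"dx":0.028,"dy":0.017,"dz":-0.007,"ax":-0.011,"ay":0,"az":0,"gripper":0},{"dx":0.028,"dy":0.016,"dz":-0.007,"ax":-0.011,"ay":0,"az":0,"gripper":0},{"dx":0.028,"dy":0.017,"dz":-0.006,"ax":-0.011,"ay":0,"az":0,"gripper":0},{"dx":0.028,"dy":0.017,"dz":-0.006,"ax":-0.011,"ay":0,"az":0,"gripper":0}])

```text
clock: 22.4
eef_pos: [514.2, -164.3, 246.6]
tool_rot: [2.792, -0.001, 1.814]
force: [-0.9, -0.2, -2.5]
width: 22.9
gripper_force: 60.4
```

```bash
python3 t.py "[((-10,32,35,38,0),12)]"
```

```text
now [ 514.2 -164.3  246.6] [ 2.792e+00 -1.000e-03  1.814e+00] q [ 1.2   0.6  -1.21  2.05  0.76  0.63 -0.19] F [-0.9 -0.2 -2.5] fk [ 0.6 -1.4  1.3]
edge stn [-49.6  21.2  60.1] tool dir stn [ 0.342  0.    -0.94 ]
(-10, 32, 35, 38, 0) [ 1.32  0.76 -1.25  2.36  1.98  0.36 -1.25] rad/s 1.9 err 0.1
12 [{"dx":0.003,"dy":-0.005,"dz":0.012,"ax":-0.017,"ay":-0.0,"az":-0.0,"gripper":0},{"dx":0.003,"dy":-0.005,"dz":0.013,"ax":-0.016,"ay":-0.0,"az":-0.0,"gripper":0},{"dx":0.003,"dy":-0.006,"dz":0.012,"ax":-0.017,"ay":-0.0,"az":-0.0,"gripper":0},{"dx":0.003,"dy":-0.006,"dz":0.012,"ax":-0.017,"ay":-0.0,"az":-0.0,"gripper":0},{"dx":0.003,"dy":-0.006,"dz":0.011,"ax":-0.016,"ay":-0.0,"az":-0.0,"gripper":0},{"dx":0.003,"dy":-0.007,"dz":0.012,"ax":-0.017,"ay":-0.0,"az":-0.001,"gripper":0},{"dx":0.003,"dy":-0.006,"dz":0.011,"ax":-0.016,"ay":-0.0,"az":0.0,"gripper":0},{"dx":0.003,"dy":-0.008,"dz":0.012,"ax":-0.017,"ay":-0.0,"az":0.0,"gripper":0},{"dx":0.003,"dy":-0.007,"dz":0.011,"ax":-0.017,"ay":-0.0,"az":0.0,"gripper":0},{"dx":0.003,"dy":-0.008,"dz":0.011,"ax":-0.016,"ay":-0.0,"az":0.0,"gripper":0},{"dx":0.003,"dy":-0.008,"dz":0.01,"ax":-0.017,"ay":-0.0,"az":0.0,"gripper":0},{"dx":0.003,"dy":-0.008,"dz":0.011,"ax":-0.017,"ay":-0.0,"az":-0.0,"gripper":0}]
```

Emit:
step_arm(plan=[{"dx":0.003,"dy":-0.005,"dz":0.012,"ax":-0.017,"ay":0,"az":0,"gripper":0},{"dx":0.003,"dy":-0.005,"dz":0.013,"ax":-0.016,"ay":0,"az":0,"gripper":0},{"dx":0.003,"dy":-0.006,"dz":0.012,"ax":-0.017,"ay":0,"az":0,"gripper":0},{"dx":0.003,"dy":-0.006,"dz":0.012,"ax":-0.017,"ay":0,"az":0,"gripper":0},{"dx":0.003,"dy":-0.006,"dz":0.011,"ax":-0.016,"ay":0,"az":0,"gripper":0},{"dx":0.003,"dy":-0.007,"dz":0.012,"ax":-0.017,"ay":0,"az":0,"gripper":0},{"dx":0.003,"dy":-0.006,"dz":0.011,"ax":-0.016,"ay":0,"az":0,"gripper":0},{"dx":0.003,"dy":-0.008,"dz":0.012,"ax":-0.017,"ay":0,"az":0,"gripper":0},{"dx":0.003,"dy":-0.007,"dz":0.011,"ax":-0.017,"ay":0,"az":0,"gripper":0},{"dx":0.003,"dy":-0.008,"dz":0.011,"ax":-0.016,"ay":0,"az":0,"gripper":0},{"dx":0.003,"dy":-0.008,"dz":0.01,"ax":-0.017,"ay":0,"az":0,"gripper":0},{"dx":0.003,"dy":-0.008,"dz":0.011,"ax":-0.017,"ay":0,"az":0,"gripper":0},{"dx":0,"dy":0,"dz":0,"ax":0,"ay":0,"az":0,"gripper":0}])

```text
clock: 24.02
eef_pos: [509.1, -154.3, 197.7]
tool_rot: [2.48, -0.003, 1.814]
force: [-0.9, 0.3, -2.7]
width: 22.8
gripper_force: 60.5
```

```bash
python3 t.py "[((57,32,18,42,0),8),((57,32,6,42,0),4)]"
```

```text
now [ 509.1 -154.3  197.7] [ 2.48  -0.003  1.814] q [ 1.31  0.74 -1.21  2.35  2.    0.33 -1.26] F [-0.9  0.3 -2.7] fk [ 2.5 -3.1  1.1]
edge stn [-11.1  32.3  33.9] tool dir stn [ 0.615  0.002 -0.789]
(57, 32, 18, 42, 0) [ 1.22  0.92 -1.25  2.32  2.19  0.51 -1.41] rad/s 0.37 err 0.0
8 [{"dx":-0.0,"dy":0.014,"dz":0.023,"ax":-0.006,"ay":-0.0,"az":-0.0,"gripper":0},{"dx":-0.0,"dy":0.013,"dz":0.023,"ax":-0.005,"ay":-0.0,"az":-0.0,"gripper":0},{"dx":-0.0,"dy":0.014,"dz":0.023,"ax":-0.006,"ay":-0.0,"az":-0.001,"gripper":0},{"dx":-0.0,"dy":0.013,"dz":0.023,"ax":-0.006,"ay":-0.001,"az":0.0,"gripper":0},{"dx":-0.0,"dy":0.013,"dz":0.023,"ax":-0.005,"ay":0.0,"az":-0.0,"gripper":0},{"dx":-0.0,"dy":0.013,"dz":0.024,"ax":-0.006,"ay":0.0,"az":-0.0,"gripper":0},{"dx":-0.0,"dy":0.013,"dz":0.023,"ax":-0.006,"ay":-0.0,"az":-0.001,"gripper":0},{"dx":-0.0,"dy":0.012,"dz":0.024,"ax":-0.005,"ay":-0.0,"az":0.0,"gripper":0}]
(57, 32, 6, 42, 0) [ 1.21  0.96 -1.25  2.33  2.22  0.54 -1.42] rad/s 0.07 err 0.0
4 [{"dx":-0.0,"dy":-0.007,"dz":0.007,"ax":-0.0,"ay":-0.0,"az":0.0,"gripper":0},{"dx":-0.0,"dy":-0.006,"dz":0.008,"ax":-0.0,"ay":-0.0,"az":0.0,"gripper":0},{"dx":-0.0,"dy":-0.007,"dz":0.007,"ax":-0.0,"ay":-0.0,"az":0.0,"gripper":0},{"dx":-0.0,"dy":-0.007,"dz":0.008,"ax":-0.0,"ay":-0.0,"az":0.0,"gripper":0}]
```

Emit:
step_arm(plan=[{"dx":0,"dy":0.014,"dz":0.023,"ax":-0.006,"ay":0,"az":0,"gripper":0},{"dx":0,"dy":0.013,"dz":0.023,"ax":-0.005,"ay":0,"az":0,"gripper":0},{"dx":0,"dy":0.014,"dz":0.023,"ax":-0.006,"ay":0,"az":-0.001,"gripper":0},{"dx":0,"dy":0.013,"dz":0.023,"ax":-0.006,"ay":-0.001,"az":0,"gripper":0},{"dx":0,"dy":0.013,"dz":0.023,"ax":-0.005,"ay":0,"az":0,"gripper":0},{"dx":0,"dy":0.013,"dz":0.024,"ax":-0.006,"ay":0,"az":0,"gripper":0},{"dx":0,"dy":0.013,"dz":0.023,"ax":-0.006,"ay":0,"az":-0.001,"gripper":0},{"dx":0,"dy":0.012,"dz":0.024,"ax":-0.005,"ay":0,"az":0,"gripper":0},{"dx":0,"dy":-0.007,"dz":0.007,"ax":0,"ay":0,"az":0,"gripper":0},{"dx":0,"dy":-0.006,"dz":0.008,"ax":0,"ay":0,"az":0,"gripper":0},{"dx":0,"dy":-0.007,"dz":0.007,"ax":0,"ay":0,"az":0,"gripper":0},{"dx":0,"dy":-0.007,"dz":0.008,"ax":0,"ay":0,"az":0,"gripper":0},{"dx":0,"dy":0,"dz":0,"ax":0,"ay":0,"az":0,"gripper":0}])

```text
clock: 25.65
eef_pos: [567.9, -140.5, 163.2]
tool_rot: [2.409, 0.002, 1.815]
force: [0.7, -0.6, -2.5]
width: 23.2
gripper_force: 60.5
```

```bash
python3 pull.py 57 42 4 -3; python3 -c "
from chips import *
im=chips(); cv2.imwrite('pics/s6.png',cv2.resize(im['color'][220:350,120:290],(720,552))[:,:,::-1])"
```

```text
edge [57.5 30.9  6.3] lean 42.0 hc 4.64 dir y -0.0017 F [ 0.6 -0.8 -2.5]
[0.0, -0.002, 0.002, -0.0, -0.0, 0.0]
[0.0, -0.002, 0.001, -0.0, -0.0, 0.0]
[0.0, -0.002, 0.002, -0.0, -0.0, 0.0]
[0.0, -0.002, 0.001, -0.0, -0.0, 0.0]
```

View pics/s6.png

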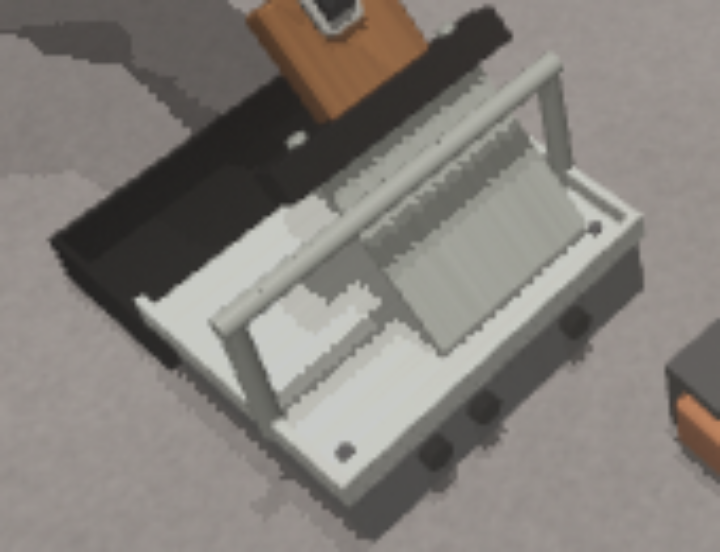

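The blade is in behind the last three offcuts, its edge running from (445,350) to (585,225), clear of post and rim. Lowering.

Emit:
step_arm(plan=[{"dx":0,"dy":-0.002,"dz":0.003,"ax":0,"ay":0,"az":0,"gripper":0},{"dx":0,"dy":-0.002,"dz":0.002,"ax":0,"ay":0,"az":0,"gripper":0},{"dx":0,"dy":-0.002,"dz":0.002,"ax":0,"ay":0,"az":0,"gripper":0},{"dx":0,"dy":0,"dz":0,"ax":0,"ay":0,"az":0,"gripper":0}])

```text
clock: 26.2
eef_pos: [568.1, -140.5, 160.7]
tool_rot: [2.408, 0.002, 1.815]
force: [-0.1, 0.1, -2.6]
width: 23.4
gripper_force: 60.5
```

Emit:
step_arm(plan=[{"dx":0,"dy":-0.002,"dz":0.002,"ax":0,"ay":0,"az":0,"gripper":0},{"dx":0,"dy":0,"dz":0,"ax":0,"ay":0,"az":0,"gripper":0}])

```text
clock: 26.45
eef_pos: [568.0, -140.5, 159.8]
tool_rot: [2.408, 0.002, 1.815]
force: [0.5, -0.1, -3.5]
width: 22.9
gripper_force: 60.5
```

Emit:
step_arm(plan=[{"dx":0,"dy":-0.002,"dz":0.002,"ax":0,"ay":0,"az":0,"gripper":0},{"dx":0,"dy":0,"dz":0,"ax":0,"ay":0,"az":0,"gripper":0}])

```text
clock: 26.7
eef_pos: [568.1, -140.5, 159.1]
tool_rot: [2.408, 0.002, 1.815]
force: [-0.3, 0.2, -2.3]
width: 22.9
gripper_force: 60.6
```

Emit:
step_arm(plan=[{"dx":0,"dy":-0.002,"dz":0.002,"ax":0,"ay":0,"az":0,"gripper":0},{"dx":0,"dy":0,"dz":0,"ax":0,"ay":0,"az":0,"gripper":0}])

```text
clock: 26.95
eef_pos: [568.3, -140.5, 158.7]
tool_rot: [2.407, 0.003, 1.815]
force: [-2.2, -1.7, 1.3]
width: 23.2
gripper_force: 61.4
```

Emit:
step_arm(plan=[{"dx":0,"dy":-0.01,"dz":-0.009,"ax":0,"ay":0,"az":0,"gripper":0},{"dx":0,"dy":-0.01,"dz":-0.009,"ax":0,"ay":0,"az":0,"gripper":0},{"dx":0,"dy":-0.01,"dz":-0.009,"ax":0,"ay":0,"az":0,"gripper":0},{"dx":0,"dy":-0.01,"dz":-0.009,"ax":0,"ay":0,"az":0,"gripper":0}])

```text
clock: 27.45
eef_pos: [552.4, -144.4, 158.6]
tool_rot: [2.407, 0.003, 1.815]
force: [2.3, 0.1, 0.2]
width: 22.9
gripper_force: 60.6
```

Emit:
step_arm(plan=[{"dx":0,"dy":-0.01,"dz":-0.009,"ax":0,"ay":0,"az":0,"gripper":0},{"dx":0,"dy":-0.01,"dz":-0.009,"ax":0,"ay":0,"az":0,"gripper":0},{"dx":0,"dy":-0.01,"dz":-0.009,"ax":0,"ay":0,"az":0,"gripper":0},{"dx":0,"dy":-0.01,"dz":-0.009,"ax":0,"ay":0,"az":0,"gripper":0}])

```text
clock: 27.95
eef_pos: [536.6, -148.4, 158.4]
tool_rot: [2.408, 0.003, 1.815]
force: [1.9, 0.7, 0.4]
width: 22.9
gripper_force: 60.6
```

```bash
python3 pull.py -6 30 8 -0.5
```

```text
edge [25.4 30.8  1.6] lean 42.05 hc -0.07 dir y -0.0019 F [2.  0.2 0.4]
[-0.0, 0.003, -0.008, 0.017, 0.0, -0.0]
[-0.0, 0.003, -0.008, 0.016, 0.0, -0.0]
[-0.0, 0.003, -0.008, 0.017, 0.0, -0.0]
[-0.0, 0.003, -0.008, 0.017, 0.0, -0.0]
[-0.0, 0.002, -0.007, 0.017, 0.0, -0.0]
[-0.0, 0.002, -0.007, 0.016, 0.0, -0.0]
[-0.0, 0.002, -0.006, 0.017, 0.0, -0.0]
[-0.0, 0.002, -0.007, 0.017, 0.0, -0.0]
```

Emit:
step_arm(plan=[{"dx":0,"dy":0.003,"dz":-0.008,"ax":0.017,"ay":0,"az":0,"gripper":0},{"dx":0,"dy":0.003,"dz":-0.008,"ax":0.016,"ay":0,"az":0,"gripper":0},{"dx":0,"dy":0.003,"dz":-0.008,"ax":0.017,"ay":0,"az":0,"gripper":0},{"dx":0,"dy":0.003,"dz":-0.007,"ax":0.017,"ay":0,"az":0,"gripper":0}])

```text
clock: 28.45
eef_pos: [534.1, -148.9, 168.3]
tool_rot: [2.513, 0.002, 1.815]
force: [2.8, 1.1, -0.5]
width: 22.9
gripper_force: 60.7
```

Emit:
step_arm(plan=[{"dx":0,"dy":0.002,"dz":-0.007,"ax":0.017,"ay":0,"az":0,"gripper":0},{"dx":0,"dy":0.002,"dz":-0.007,"ax":0.016,"ay":0,"az":0,"gripper":0},{"dx":0,"dy":0.002,"dz":-0.006,"ax":0.017,"ay":0,"az":0,"gripper":0},{"dx":0,"dy":0.002,"dz":-0.007,"ax":0.017,"ay":0,"az":0,"gripper":0}])

```text
clock: 28.95
eef_pos: [532.0, -149.1, 176.7]
tool_rot: [2.617, 0.002, 1.816]
force: [2.8, -0.3, 0.9]
width: 22.6
gripper_force: 60.8
```

```bash
python3 pull.py -38 18 8 -0.4
```

```text
edge [-4.7 31.3  1.3] lean 30.05 hc 0.06 dir y -0.0014 F [ 2.6 -1.   0.9]
[-0.0, 0.001, -0.006, 0.017, 0.0, -0.0]
[-0.0, 0.001, -0.007, 0.016, 0.0, -0.0]
[-0.0, 0.001, -0.005, 0.017, 0.0, -0.0]
[-0.0, 0.0, -0.006, 0.017, 0.0, -0.0]
[-0.0, 0.0, -0.005, 0.017, 0.0, -0.0]
[-0.0, 0.001, -0.005, 0.016, 0.0, -0.0]
[-0.0, -0.0, -0.004, 0.017, 0.0, -0.0]
[-0.0, -0.0, -0.004, 0.017, 0.0, -0.0]
```

Emit:
step_arm(plan=[{"dx":0,"dy":0.001,"dz":-0.006,"ax":0.017,"ay":0,"az":0,"gripper":0},{"dx":0,"dy":0.001,"dz":-0.007,"ax":0.016,"ay":0,"az":0,"gripper":0},{"dx":0,"dy":0.001,"dz":-0.005,"ax":0.017,"ay":0,"az":0,"gripper":0},{"dx":0,"dy":0,"dz":-0.006,"ax":0.017,"ay":0,"az":0,"gripper":0}])

```text
clock: 29.45
eef_pos: [530.0, -149.5, 183.6]
tool_rot: [2.721, 0.001, 1.816]
force: [3.5, 0.5, 0.6]
width: 23.2
gripper_force: 60.8
```

Emit:
step_arm(plan=[{"dx":0,"dy":0,"dz":-0.005,"ax":0.017,"ay":0,"az":0,"gripper":0},{"dx":0,"dy":0.001,"dz":-0.005,"ax":0.016,"ay":0,"az":0,"gripper":0},{"dx":0,"dy":0,"dz":-0.004,"ax":0.017,"ay":0,"az":0,"gripper":0},{"dx":0,"dy":0,"dz":-0.004,"ax":0.017,"ay":0,"az":0,"gripper":0}])

```text
clock: 29.95
eef_pos: [529.2, -149.8, 189.1]
tool_rot: [2.824, 0.002, 1.816]
force: [2.1, 0.6, 1.9]
width: 22.7
gripper_force: 61.0
```

```bash
python3 pull.py -70 12 8 -0.1
```

```text
edge [-36.   31.3   1. ] lean 18.19 hc 0.22 dir y -0.0014 F [2.2 0.1 1.9]
[0.0, -0.007, -0.004, 0.009, 0.0, -0.0]
[0.0, -0.006, -0.004, 0.008, 0.0, -0.0]
[0.0, -0.007, -0.004, 0.009, 0.0, -0.0]
[0.0, -0.007, -0.004, 0.008, 0.0, -0.0]
[0.0, -0.007, -0.003, 0.009, 0.0, -0.0]
[0.0, -0.007, -0.004, 0.009, 0.0, -0.0]
[0.0, -0.007, -0.003, 0.008, 0.0, -0.0]
[0.0, -0.007, -0.003, 0.009, 0.0, -0.0]
```

Emit:
step_arm(plan=[{"dx":0,"dy":-0.007,"dz":-0.004,"ax":0.009,"ay":0,"az":0,"gripper":0},{"dx":0,"dy":-0.006,"dz":-0.004,"ax":0.008,"ay":0,"az":0,"gripper":0},{"dx":0,"dy":-0.007,"dz":-0.004,"ax":0.009,"ay":0,"az":0,"gripper":0},{"dx":0,"dy":-0.007,"dz":-0.004,"ax":0.008,"ay":0,"az":0,"gripper":0}])

```text
clock: 30.45
eef_pos: [520.0, -152.2, 191.2]
tool_rot: [2.878, 0.002, 1.816]
force: [5.7, 1.5, 4.3]
width: 22.8
gripper_force: 61.5
```

Emit:
step_arm(plan=[{"dx":0,"dy":-0.007,"dz":-0.004,"ax":0.009,"ay":0,"az":0,"gripper":0},{"dx":0,"dy":-0.007,"dz":-0.004,"ax":0.009,"ay":0,"az":0,"gripper":0},{"dx":0,"dy":-0.007,"dz":-0.003,"ax":0.008,"ay":0,"az":0,"gripper":0},{"dx":0,"dy":-0.007,"dz":-0.003,"ax":0.009,"ay":0,"az":0,"gripper":0}])

```text
clock: 30.95
eef_pos: [510.9, -154.6, 193.1]
tool_rot: [2.934, 0.003, 1.815]
force: [5.2, 1.0, 5.2]
width: 23.1
gripper_force: 61.5
```

Emit:
step_arm(plan=[{"dx":0,"dy":-0.013,"dz":-0.003,"ax":0,"ay":0,"az":0,"gripper":0},{"dx":0,"dy":-0.013,"dz":-0.003,"ax":0,"ay":0,"az":0,"gripper":0},{"dx":0,"dy":-0.013,"dz":-0.003,"ax":0,"ay":0,"az":0,"gripper":0},{"dx":0,"dy":-0.013,"dz":-0.003,"ax":0,"ay":0,"az":0,"gripper":0},{"dx":0,"dy":-0.013,"dz":-0.003,"ax":0,"ay":0,"az":0,"gripper":0},{"dx":0,"dy":-0.013,"dz":-0.003,"ax":0,"ay":0,"az":0,"gripper":0},{"dx":0,"dy":0,"dz":0,"ax":0,"ay":0,"az":0,"gripper":0}])

```text
clock: 31.82
eef_pos: [485.4, -161.1, 192.5]
tool_rot: [2.938, 0.003, 1.815]
force: [-0.7, -1.0, -3.4]
width: 23.0
gripper_force: 60.4
```

```bash
cat > back.py <<'E'
from sim import *
# to upright above the plate front, then over the rest (measured pose there at the grasp: 577.9,188.9, yaw 97.5)
p,R,s=st(); q=s["qpos"]; print(p.round(1),q.round(2),s["force"].round(1))
G=np.array([577.9,188.9,170.6]); Rg=Rdown(np.radians(97.5))
for p1,R1,n in((*tilt(-80,30,100,2,0),6),(G+[0,0,132],Rg,12)):
    qs=[q]; dr=(R.inv()*R1).as_rotvec(); em=0
    for i in range(1,n+1): x=ik(qs[-1],p+(p1-p)*i/n,R*Ro.from_rotvec(dr*i/n)); qs.append(x[0]); em=max(em,x[1],x[2])
    q=qs[-1]; print(q.round(2),"rad/s",round(abs(np.diff(qs,axis=0)).max()*8,2),"err",round(em,1))
    o,p,R=rows(p,R,p1,R1,n,0)
    for r in o: print([r[k] for k in("dx","dy","dz","ax","ay","az")])
E
python3 back.py; python3 - <<'E'
from chips import *
im=chips()
im=ctrl.get_image("top"); cv2.imwrite("pics/t7.png",cv2.resize(im["color"][140:270,375:505],(600,600))[:,:,::-1])
E
```

```text
[ 485.4 -161.1  192.5] [ 1.09  0.67 -1.16  2.08  0.87  0.74 -0.32] [-0.7 -1.  -3.4]
[ 0.97  0.65 -1.22  1.73  0.66  1.2  -0.17] rad/s 0.63 err 0.0
[-0.001, 0.035, -0.051, 0.018, 0.0, -0.0]
[-0.001, 0.033, -0.052, 0.018, 0.001, -0.0]
[-0.0, 0.032, -0.054, 0.018, -0.0, -0.0]
[-0.001, 0.031, -0.054, 0.017, 0.0, -0.0]
[-0.001, 0.029, -0.054, 0.018, 0.0, -0.0]
[-0.0, 0.027, -0.056, 0.018, 0.001, -0.0]
[ 0.23  0.69 -1.07  1.53  0.62  1.29 -0.79] rad/s 0.52 err 0.0
[0.088, 0.037, -0.001, 0.002, -0.0, 0.006]
[0.089, 0.035, -0.0, 0.002, -0.0, 0.006]
[0.089, 0.035, -0.001, 0.002, -0.0, 0.006]
[0.09, 0.034, -0.001, 0.001, -0.001, 0.006]
[0.089, 0.033, -0.001, 0.002, 0.0, 0.006]
[0.091, 0.033, -0.002, 0.002, 0.0, 0.006]
[0.09, 0.031, -0.001, 0.002, 0.0, 0.006]
[0.091, 0.031, -0.001, 0.002, -0.0, 0.006]
[0.09, 0.03, -0.002, 0.002, -0.0, 0.006]
[0.092, 0.029, -0.002, 0.002, -0.0, 0.006]
[0.091, 0.028, -0.001, 0.002, -0.001, 0.006]
[0.092, 0.027, -0.002, 0.001, 0.0, 0.006]
```

View pics/t7.png

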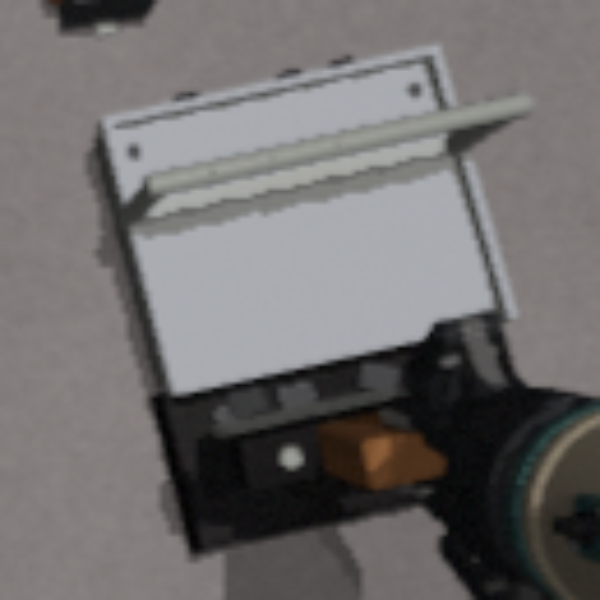

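The plate is clear and the offcuts are in the tray along (250–400, 375–405). Returning the scraper to the rest.

Emit:
step_arm(plan=[{"dx":-0.001,"dy":0.035,"dz":-0.051,"ax":0.018,"ay":0,"az":0,"gripper":0},{"dx":-0.001,"dy":0.033,"dz":-0.052,"ax":0.018,"ay":0.001,"az":0,"gripper":0},{"dx":0,"dy":0.032,"dz":-0.054,"ax":0.018,"ay":0,"az":0,"gripper":0},{"dx":-0.001,"dy":0.031,"dz":-0.054,"ax":0.017,"ay":0,"az":0,"gripper":0},{"dx":-0.001,"dy":0.029,"dz":-0.054,"ax":0.018,"ay":0,"az":0,"gripper":0},{"dx":0,"dy":0.027,"dz":-0.056,"ax":0.018,"ay":0.001,"az":0,"gripper":0},{"dx":0.088,"dy":0.037,"dz":-0.001,"ax":0.002,"ay":0,"az":0.006,"gripper":0},{"dx":0.089,"dy":0.035,"dz":0,"ax":0.002,"ay":0,"az":0.006,"gripper":0},{"dx":0.089,"dy":0.035,"dz":-0.001,"ax":0.002,"ay":0,"az":0.006,"gripper":0},{"dx":0.09,"dy":0.034,"dz":-0.001,"ax":0.001,"ay":-0.001,"az":0.006,"gripper":0},{"dx":0.089,"dy":0.033,"dz":-0.001,"ax":0.002,"ay":0,"az":0.006,"gripper":0},{"dx":0.091,"dy":0.033,"dz":-0.002,"ax":0.002,"ay":0,"az":0.006,"gripper":0},{"dx":0.09,"dy":0.031,"dz":-0.001,"ax":0.002,"ay":0,"az":0.006,"gripper":0},{"dx":0.091,"dy":0.031,"dz":-0.001,"ax":0.002,"ay":0,"az":0.006,"gripper":0},{"dx":0.09,"dy":0.03,"dz":-0.002,"ax":0.002,"ay":0,"az":0.006,"gripper":0},{"dx":0.092,"dy":0.029,"dz":-0.002,"ax":0.002,"ay":0,"az":0.006,"gripper":0},{"dx":0.091,"dy":0.028,"dz":-0.001,"ax":0.002,"ay":-0.001,"az":0.006,"gripper":0},{"dx":0.092,"dy":0.027,"dz":-0.002,"ax":0.001,"ay":0,"az":0.006,"gripper":0},{"dx":0,"dy":0,"dz":0,"ax":0,"ay":0,"az":0,"gripper":0}])

```text
clock: 34.3
eef_pos: [577.7, 193.0, 302.9]
tool_rot: [3.14, -0.003, 1.707]
force: [-0.0, 0.1, -2.5]
width: 23.1
gripper_force: 60.5
```

```bash
cat > corr.py <<'E'
from h import *
# correction rows to grasp-frame target at height z; also bar/blade check in tool frame, rest centre from scene
p,R,s=st(); G=np.array([577.9,188.9,p[2]]); Rg=Rdown(np.radians(97.5))
print(p.round(1),s["tool_rot"].round(4),s["force"].round(1),s["qpos"].round(2))
o,_,_=rows(p,R,G,Rg,2,0)
for r in o: print([r[k] for k in("dx","dy","dz","ax","ay","az")])
im=ctrl.get_image("scene"); Q=pts(im); c=im["color"].astype(int)
m=(abs(Q[...,2]-123)<6)&(np.hypot(Q[...,0]-577,Q[...,1]-189)<85)&(c.max(-1)-c.min(-1)<30)
k,l,ss,cen=cv2.connectedComponentsWithStats(m.astype(np.uint8))
for i in range(1,k):
    if ss[i,4]>20: P=Q[l==i]; print("upright top",cen[i].round(),ss[i,4],cv2.minAreaRect(P[:,:2].astype(np.float32)),np.median(P[:,2]).round(1))
T=(Q-p)@R.as_matrix()
m=(abs(T[...,0])<75)&(abs(T[...,1])<18)&(T[...,2]>25)&(T[...,2]<60); print("bar in tool",T[m].min(0).round(1),T[m].max(0).round(1))
E
python3 corr.py
```

```text
[577.7 193.  302.9] [ 3.1397e+00 -2.8000e-03  1.7069e+00] [-0.   0.1 -2.5] [ 0.21  0.68 -1.04  1.53  0.6   1.28 -0.77]
[-0.007, -0.001, -0.0, 0.001, -0.001, 0.002]
[-0.007, -0.0, -0.0, 0.0, -0.001, 0.001]
upright top [348. 172.] 79 ((570.7344970703125, 248.3405303955078), (50.5068473815918, 16.476320266723633), 7.365530490875244) 119.8
upright top [313. 194.] 108 ((585.8923950195312, 129.32220458984375), (50.5690803527832, 15.646584510803223), 6.844695091247559) 119.7
bar in tool [-69.2 -13.4  25.2] [65.7 14.5 52.6]
```

Emit:
step_arm(plan=[{"dx":-0.006,"dy":0.001,"dz":0,"ax":0.001,"ay":-0.001,"az":0.002,"gripper":0},{"dx":-0.006,"dy":0,"dz":0,"ax":0,"ay":-0.001,"az":0.001,"gripper":0},{"dx":0,"dy":0,"dz":0.04,"ax":0,"ay":0,"az":0,"gripper":0},{"dx":0,"dy":0,"dz":0.07,"ax":0,"ay":0,"az":0,"gripper":0},{"dx":0,"dy":0,"dz":0.07,"ax":0,"ay":0,"az":0,"gripper":0},{"dx":0,"dy":0,"dz":0.07,"ax":0,"ay":0,"az":0,"gripper":0},{"dx":0,"dy":0,"dz":0.07,"ax":0,"ay":0,"az":0,"gripper":0},{"dx":0,"dy":0,"dz":0.05,"ax":0,"ay":0,"az":0,"gripper":0},{"dx":0,"dy":0,"dz":0.03,"ax":0,"ay":0,"az":0,"gripper":0},{"dx":0,"dy":0,"dz":0,"ax":0,"ay":0,"az":0,"gripper":0}])

```text
clock: 35.6
eef_pos: [578.8, 185.2, 182.2]
tool_rot: [-3.14, 0.004, 1.698]
force: [-0.6, -0.9, -3.3]
width: 22.9
gripper_force: 60.4
```

```bash
python3 corr.py
```

```text
[578.8 185.2 182.2] [-3.1405  0.0036  1.6976] [-0.6 -0.9 -3.3] [ 0.18  0.8  -0.95  1.67  0.73  1.07 -0.87]
[0.006, -0.001, -0.0, -0.0, 0.001, -0.001]
[0.007, -0.0, -0.0, -0.001, 0.001, -0.002]
upright top [352. 174.] 40 ((584.7315673828125, 249.04066467285156), (22.87314796447754, 14.382817268371582), 7.067575454711914) 120.2
upright top [314. 195.] 78 ((585.162109375, 131.77601623535156), (51.17743682861328, 20.944461822509766), 6.441319465637207) 119.8
bar in tool [-68.9 -14.   25.1] [66.3 18.  58. ]
```

Emit:
step_arm(plan=[{"dx":0.007,"dy":-0.001,"dz":0,"ax":0,"ay":0.001,"az":-0.001,"gripper":0},{"dx":0.007,"dy":0,"dz":0,"ax":-0.001,"ay":0.001,"az":-0.001,"gripper":0},{"dx":0,"dy":0,"dz":0.02,"ax":0,"ay":0,"az":0,"gripper":0},{"dx":0,"dy":0,"dz":0.008,"ax":0,"ay":0,"az":0,"gripper":0},{"dx":0,"dy":0,"dz":0,"ax":0,"ay":0,"az":0,"gripper":0},{"dx":0,"dy":0,"dz":0,"ax":0,"ay":0,"az":0,"gripper":0}])

```text
clock: 36.4
eef_pos: [578.2, 189.4, 174.3]
tool_rot: [3.14, 0.0, 1.701]
force: [0.8, -0.7, -2.9]
width: 23.1
gripper_force: 60.5
```

Emit:
step_arm(plan=[{"dx":0,"dy":0,"dz":0.004,"ax":0,"ay":0,"az":0,"gripper":0},{"dx":0,"dy":0,"dz":0.004,"ax":0,"ay":0,"az":0,"gripper":0},{"dx":0,"dy":0,"dz":0,"ax":0,"ay":0,"az":0,"gripper":0}])

```text
clock: 36.78
eef_pos: [578.1, 189.3, 171.8]
tool_rot: [3.141, 0.0, 1.701]
force: [-1.2, 1.0, -3.3]
width: 23.2
gripper_force: 60.5
```

Emit:
step_arm(plan=[{"dx":0,"dy":0,"dz":0.003,"ax":0,"ay":0,"az":0,"gripper":0},{"dx":0,"dy":0,"dz":0,"ax":0,"ay":0,"az":0,"gripper":0}])

```text
clock: 37.02
eef_pos: [578.3, 189.4, 171.4]
tool_rot: [3.14, 0.0, 1.701]
force: [-0.0, -1.4, 1.0]
width: 23.1
gripper_force: 60.8
```

Emit:
step_arm(plan=[{"dx":0,"dy":0,"dz":0.003,"ax":0,"ay":0,"az":0,"gripper":0},{"dx":0,"dy":0,"dz":0,"ax":0,"ay":0,"az":0,"gripper":0}])

```text
clock: 37.28
eef_pos: [578.3, 189.4, 171.4]
tool_rot: [3.14, 0.001, 1.7]
force: [-1.5, -2.8, 6.1]
width: 23.1
gripper_force: 61.9
```

Seated (about 9 N up on the bar). Release, then check before leaving.

Emit:
step_arm(plan=[{"dx":0,"dy":0,"dz":0,"ax":0,"ay":0,"az":0,"gripper":0.5},{"dx":0,"dy":0,"dz":0,"ax":0,"ay":0,"az":0,"gripper":1},{"dx":0,"dy":0,"dz":0,"ax":0,"ay":0,"az":0,"gripper":1},{"dx":0,"dy":0,"dz":0,"ax":0,"ay":0,"az":0,"gripper":1},{"dx":0,"dy":0,"dz":0,"ax":0,"ay":0,"az":0,"gripper":1},{"dx":0,"dy":0,"dz":0,"ax":0,"ay":0,"az":0,"gripper":1}])

```text
clock: 38.02
eef_pos: [578.2, 189.3, 170.1]
tool_rot: [3.14, 0.0, 1.701]
force: [0.4, -0.4, -0.6]
width: 85.2
gripper_force: 0.0
```

Emit:
step_arm(plan=[{"dx":0,"dy":0,"dz":-0.05,"ax":0,"ay":0,"az":0,"gripper":1},{"dx":0,"dy":0,"dz":-0.1,"ax":0,"ay":0,"az":0,"gripper":1},{"dx":0,"dy":0,"dz":-0.15,"ax":0,"ay":0,"az":0,"gripper":1},{"dx":0,"dy":0,"dz":-0.15,"ax":0,"ay":0,"az":0,"gripper":1},{"dx":0,"dy":-0.15,"dz":0,"ax":0,"ay":0,"az":0,"gripper":1},{"dx":0,"dy":-0.15,"dz":0,"ax":0,"ay":0,"az":0,"gripper":1},{"dx":0,"dy":0,"dz":0,"ax":0,"ay":0,"az":0,"gripper":1},{"dx":0,"dy":0,"dz":0,"ax":0,"ay":0,"az":0,"gripper":1}])

```text
clock: 39.02
eef_pos: [489.8, 177.8, 306.0]
tool_rot: [3.138, 0.0, 1.7]
force: [-0.2, -0.0, 0.1]
width: 85.4
gripper_force: 0.0
```

```bash
python3 - <<'E'
from chips import *
im=chips(); a=cv2.resize(im["color"][140:340,120:400],(784,560)); cv2.imwrite("pics/s8.png",cv2.convertScaleAbs(a,alpha=1.6)[:,:,::-1])
Q=pts(im); z=Q[...,2]; rr=np.hypot(Q[...,0]-577,Q[...,1]-188)<90
for n,lo,hi in(("handle",193,212),("bar",132,150)):
    P=Q[rr&(z>lo)&(z<hi)]; print(n,len(P),cv2.minAreaRect(P[:,:2].astype(np.float32)),np.median(P[:,2]))
S=Ro.from_euler('z',-YS).apply((Q-C).reshape(-1,3)).reshape(Q.shape)
m=(S[...,0]<-82)&(S[...,0]>-158)&(abs(S[...,1])<88)&(S[...,2]>-38)&(S[...,2]<-15); print("things on tray floor px",m.sum(), S[m].mean(0) if m.any() else "")
E
```

```text
handle 202 ((579.3704223632812, 187.60145568847656), (25.366161346435547, 59.55891418457031), 8.22008991241455) 199.26140048651143
bar 352 ((578.8234252929688, 188.72142028808594), (28.811796188354492, 135.68106079101562), 7.320245265960693) 138.83247347666912
things on tray floor px 453 [-156.21373263   -4.27254702  -26.35738204]
```

View pics/s8.png

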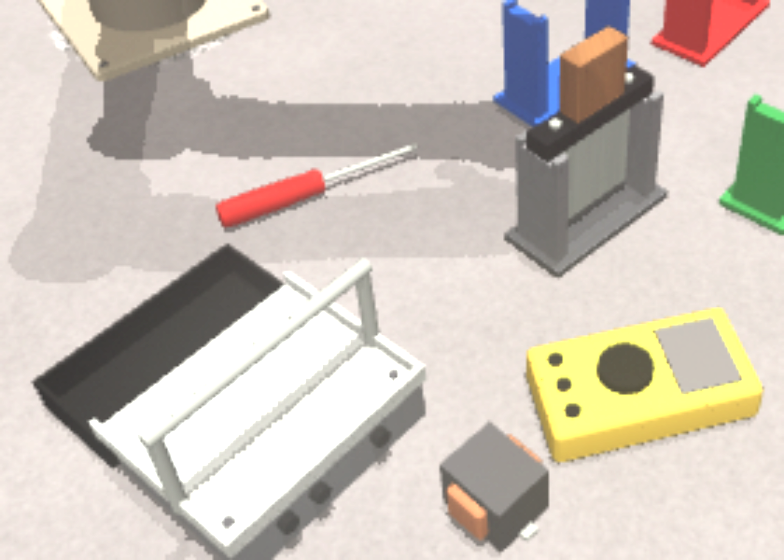

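The plate is empty, and the scraper hangs level in the grey rest at its original pose; nothing else has moved. Last, a numeric count of the offcuts in the tray.

```bash
python3 - <<'E'
from h import *
im=ctrl.get_image("top"); Q=pts(im); c=im["color"].astype(int).max(-1)
S=Ro.from_euler('z',-YS).apply((Q-C).reshape(-1,3)).reshape(Q.shape)
t=(S[...,0]<-80)&(S[...,0]>-160)&(abs(S[...,1])<89)&(S[...,2]<-12)
print("floor bright",np.median(c[t]))
m=t&(c>np.median(c[t])+12)
k,l,s,cen=cv2.connectedComponentsWithStats(m.astype(np.uint8))
for i in range(1,k):
    if s[i,4]>8: print(s[i,4],S[l==i].mean(0).round(1),S[l==i].min(0).round(),S[l==i].max(0).round())
E
```

```text
floor bright 31.0
54 [-89.7 -61.5 -36. ] [-98. -74. -44.] [-81. -51. -31.]
47 [-88.3 -28.2 -32.9] [-97. -41. -42.] [-80. -17. -25.]
56 [-89.1  18.4 -36.3] [-97.   6. -44.] [-80.  29. -32.]
62 [-107.1   24.1  -36.3] [-155.  -26.  -44.] [-80.  57. -23.]
```

```bash
python3 -c "
from cell import ctrl
print(ctrl.finish_job())"
```

```text
the job is handed in; nothing more can be done
None
```

The job is handed in at about 39 s: the plate is clear, the offcuts were swept into the tray in two light strokes, and the scraper hangs released in its grey rest. The last tray check separated three offcuts plus one merged patch, so I did not count all five one by one.

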